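Stack the forming tools in the die holder

ROBOT

A 6-joint arm with a two-finger parallel gripper is mounted at the origin on the work surface. World frame = base frame: x ahead of the robot, y to its left, z up, the work surface at z = 0. Lengths are in m, angles in rad, forces in N, time in s.
With the tool pointing down it reaches from about 0.25 to 0.725 m from the base axis. Payload 4 kg.
Tool frame: the origin (TCP) lies midway between the tips of the shut fingers; the grasp point (between the pads) lies 19 mm behind it (bot.grasp_offset is the distance from the TCP to the grasp point, in m); z points along the fingers, y is the direction in which the jaws open and shut (so a half turn about z gives the same grasp; the last joint's range is limited). The gripper opens to 85 mm and grips with 20 to 120 N. Pads are 22 mm wide; open, the fingers measure 114 mm over their backs; the gripper's body (76 mm by 85 mm) begins 54 mm behind the grasp point. The pads swing forward as they close: fully open they stand 13 mm farther back than shut.
Start: joints at [-1.347, 0.241, 0.005, 1.335, 0, 1.571], TCP at [0.111, -0.488, 0.231] pointing down, gripper open.
Joint ranges: [-2.72, 2.72], [-1.05, 1.87], [-1.09, 1.28], [-1.99, 2.15], [-1.42, 1.44], [-3.14, 3.14]. Speed limits (rad/s): [2.79, 2.79, 3.14, 3.14, 3.14, 3.14].

INTERFACE

Orientations are given as a unit quaternion [x, y, z, w].
In Python, from workcell import sensors, optics, bot gives the robot as it stands.
- The arm moves only by the tool apply_moves, never from a script. Its argument "plan" is one flat list of numbers, 6 for each row, row after row: the shift along the tool's x, y, z in m, then the turn, a rotation vector about the tool's x, y, z in rad. In form: [tx, ty, tz, ax, ay, az, tx, ty, tz, ax, ay, az, ...]. A call has 1 to 12 rows; each row is the pose to reach, as a shift and turn from the pose commanded when the call began, along the tool's axes at that moment; what a row does not reach only later rows make up. A row lasts 1/12 s, in which the tool goes at most 41.7 mm and 7.16 degrees, less where a joint would pass 70% of its speed; a pose out of reach is approached as far as the arm can. A call with a gripper value outside its range is refused whole. "grip" is the finger opening in m, from 0 to 0.0854, set as the call begins (left out, the last holds). The fingers move at their own pace and stop on an object; the grip force is fixed at half the most. Time passes only in rows, so rows that repeat a pose let the fingers close. It gives the time, the measured TCP pose, the force and the opening at its end, in the units of the state.
- sensors.get_obs(): the state, without advancing time (a new reading comes with each control period).
- optics.camera(name): name is "scene" or "side" or "wrist"; returns a dict with "pixels" (384x512x3 uint8, red, green, blue), "fx", "fy", "cx", "cy" (pixels), "pose" (4x4, takes a point from camera to world coordinates); the wrist camera has in their place "tool_from_camera" (4x4, takes a point from camera to tool coordinates, whose origin is the TCP and whose axes are the flange's). Camera axes: x right, y up, looking along -z (the intrinsics and any distortion apply to the point x, -y, -z); pixel columns grow to the right and rows downward; lengths in m; the calibration is good to about 2 mm. A picture is of the moment at which its call begins: read the wrist's pose just before it. There is no depth.
- bot.job_done(): hands the job in, once; it reports no verdict.
The state is a dict: "clock": time; "joint_pos": joint angles; "joint_vel": joint speeds; "tau": joint torques, N m; "eef_pos": TCP position; "tool_rot": TCP orientation; "ft_force": force on the tool from outside, world axes, zero at the start; "ft_torque": the same for the moment, N m; "grip_width": finger opening in m.
Only numpy, scipy, OpenCV 4.12 (cv2) and the standard library are available. Lean on these libraries where they do the work, as an engineer would, in place of code of your own. Each camera call takes 0.05 s, during which the arm holds its last target.

TASK

Set up the jeweller's pressing stack in the round die holder: first the dark steel die, turned so that its red lug drops into the gap in the holder's rim and it sits fully home; then the brass blank centred on the die, then the blue urethane pad centred on the blank, and last the pressure cap, knob up, centred on the pad. Leave the copper disc, the bowl, the pliers and the ring clamp where they are, and let go of the finished stack.

Things in the scene. Friction and masses are not known exactly. Their poses are not given: they have to be found in the camera images.
- holder: Die holder, the target, fixed: aluminium disc 100 mm across, 6 mm thick, with a grey round rim on it (62 mm inside, 76 mm outside, top 14 mm above the bench): a seat 8 mm deep, its floor 6 mm above the bench. The rim has one gap 20 mm wide, marked by a red patch. Origin: centre of the underside, at bench height; z up; the gap lies towards its own +x.
- die: Die, loose, 0.5 kg: dark steel cylinder, 56 mm diameter, 30 mm high, star on its flat top, 2.5 mm bevel at its foot; one red lug at the foot, 14 mm wide and high, its end 40 mm from the axis. Origin: centre of underside; z up; lug along its own +x. Lug in the gap (x axes alike), it drops to the seat floor with 3 mm play all round (0.08 rad of turn); otherwise the lug rides on the rim.
- brass_blank: Brass blank, loose: a plain yellow brass disc 60 mm in diameter, 6 mm thick, about 130 g, lying flat. Origin: centre of the underside; z up.
- urethane_pad: Urethane pad, loose: a plain blue puck 52 mm in diameter, 24 mm high, about 70 g, rigid here. Origin: centre of the underside; z up.
- cap: Pressure cap, loose: an aluminium disc 50 mm in diameter and 10 mm thick with a white round knob on top, 34 mm in diameter and 18 mm high with a black dot (28 mm high in all), about 120 g, standing knob up. Origin: centre of the underside; z up through the knob.
- copper_disc: Bystander, loose: a reddish copper disc 46 mm in diameter, 8 mm thick, not part of the job. Origin: centre of the underside.
- dapping_block: Bystander, fixed: a bright steel doming block 60 x 60 x 50 mm high with dark round hollows on top. Origin: centre of the underside.
- bowl: Bystander, loose: a white ceramic bowl 110 mm across, 45 mm high. Origin: centre of the underside.
- pliers: Bystander, loose: orange-handled pliers lying flat, 155 mm long, 14 mm high, jaws towards their own +x. Origin: near the middle, at bench height.
- ring_clamp: Bystander, loose: a small wooden ring clamp with a brass band, 90 x 28 x 24 mm high, long side along its own x. Origin: centre of the underside.
Things that resemble listed ones, but are neither listed nor needed, are in the scene too. Of the things like the urethane_pad, leave any that is green, pink or turquoise; of the rest the smaller one is meant.

How it is judged:
On the way, in this order (a step that is already met when the one before it is completed fails the run):
1. the die is seated in the holder, lug in the gap (horizontal distance between die and holder below 0.006 m and z of die in the frame of holder between 0.003 and 0.009 m and angle between die's own z axis and vertical below 0.1 rad and angle between the x axis of die and the x axis of holder, either way round below 0.25 rad), for 0.2 s.
2. the brass blank lies centred on the seated die (all of step 1 and horizontal distance between brass_blank and die below 0.008 m and z of brass_blank in the frame of die between 0.027 and 0.033 m and angle between brass_blank's own z axis and vertical below 0.1 rad), for 0.2 s.
3. the urethane pad lies centred on the blank (all of step 2 and horizontal distance between urethane_pad and brass_blank below 0.008 m and z of urethane_pad in the frame of brass_blank between 0.003 and 0.009 m and angle between urethane_pad's own z axis and vertical below 0.1 rad), for 0.2 s.
4. the cap stands centred on the pad (all of step 3 and horizontal distance between cap and urethane_pad below 0.008 m and z of cap in the frame of urethane_pad between 0.021 and 0.027 m and angle between cap's own z axis and vertical below 0.1 rad), for 0.2 s.
At the end, for the whole second after the job is handed in: The die is home in the holder (centre within 6 mm, height 3 mm, lug in the gap); blank on die, pad on blank and cap, knob up, on pad, each upright (0.1 rad), within 8 mm of the centre of the one beneath and 3 mm of resting height; all at rest (all of step 4 and linear speed of each of die, brass_blank, urethane_pad, cap below 0.02 m/s and angular speed of each of die, brass_blank, urethane_pad, cap below 0.2 rad/s); the robot touches nothing.
It fails at once if the copper disc is moved by more than 25 mm (distance of copper_disc from where it was at the start of the episode above 0.025 m).
It fails at once if the white bowl is moved by more than 25 mm (distance of bowl from where it was at the start of the episode above 0.025 m).
It fails at once if the pair of pliers is moved by more than 25 mm (distance of pliers from where it was at the start of the episode above 0.025 m).
It fails at once if the wooden ring clamp is moved by more than 25 mm (distance of ring_clamp from where it was at the start of the episode above 0.025 m).
It also fails if it takes over 128 s, if anything falls off the work surface, if the arm or the gripper's body presses on something with over 40 N, if the wrist force passes 120 N, or if a joint passes its speed limit or range.

## Working session

There is one attempt and no reset: what is moved stays moved. The work goes in short steps, Python scripts to look and compute and a tool call to move; the robot and the scene stay as the last step left them, time stands still between calls to the robot, and variables do not carry over. Pictures are saved under pics/ and viewed, and the job is handed in when it is done.

Besides the shell and the picture viewer there is one more tool, called after ">>>" as a command line: name --argument value ..., lists and objects as JSON in quotes. apply_moves: Moves the arm, as the interface text tells. Its arguments: {"type":"object","properties":{"plan":{"type":"array","items":{"type":"number"}},"grip":{"type":"number"}},"required":["plan"]}

```bash
ls; mkdir -p pics; cat > h.py <<'E'
import numpy as np, cv2
from scipy.spatial.transform import Rotation as R
from workcell import sensors, optics, bot
def snap(name,fn):
    o=sensors.get_obs(); c=optics.camera(name)
    cv2.imwrite('pics/'+fn,c['pixels'][:,:,::-1]); 
    import pickle; pickle.dump((o,c),open('pics/'+fn+'.pkl','wb')); return o,c
def load(fn):
    import pickle; return pickle.load(open('pics/'+fn+'.pkl','rb'))
def camT(o,c):
    if 'pose' in c: return np.array(c['pose'])
    T=np.eye(4);T[:3,:3]=R.from_quat(o['tool_rot']).as_matrix();T[:3,3]=o['eef_pos']
    return T@np.array(c['tool_from_camera'])
def px2w(o,c,u,v,z):
    T=camT(o,c); d=T[:3,:3]@np.array([(u-c['cx'])/c['fx'],-(v-c['cy'])/c['fy'],-1]); p=T[:3,3]
    return p+d*(z-p[2])/d[2]
def w2px(o,c,P):
    T=camT(o,c); q=T[:3,:3].T@(np.array(P)-T[:3,3]); return c['cx']+c['fx']*q[0]/-q[2], c['cy']-c['fy']*q[1]/-q[2]
def crop(fn,out,x0,y0,x1,y1,s):
    im=cv2.imread('pics/'+fn)[y0:y1,x0:x1]; cv2.imwrite('pics/'+out,cv2.resize(im,None,fx=s,fy=s,interpolation=cv2.INTER_CUBIC))
E
python3 - <<'E'
from h import *
for n in ['scene','side','wrist']:
    o,c=snap(n,n+'0.png'); print(n,{k:(v if k!='pixels' else 0) for k,v in c.items()})
print(o)
E
```

```text
pics
scene {'pixels': 0, 'fx': 442.9479062649591, 'fy': 442.9479062649591, 'cx': 252.32487396202438, 'cy': 193.75452084114212, 'pose': array([[-0.28056607, -0.80028361,  0.52993285,  1.0910539 ],
       [ 0.95976254, -0.22714026,  0.16511559,  0.17102872],
       [-0.01177022,  0.55493553,  0.83181009,  0.98286368],
       [ 0.        ,  0.        ,  0.        ,  1.        ]])}
side {'pixels': 0, 'fx': 487.156020982134, 'fy': 487.156020982134, 'cx': 257.5702471039453, 'cy': 199.20773294853632, 'pose': array([[-0.71633916,  0.35651032, -0.5997988 , -0.33616519],
       [-0.69774701, -0.36933624,  0.61379138,  0.82063063],
       [-0.00270447,  0.85819062,  0.51332402,  0.73814936],
       [ 0.        ,  0.        ,  0.        ,  1.        ]])}
wrist {'pixels': 0, 'fx': 340.9536750358856, 'fy': 340.9536750358856, 'cx': 259.1367228996162, 'cy': 185.42440575054175, 'tool_from_camera': array([[ 1.62190130e-04,  9.47793622e-01,  3.18884341e-01,
         8.26202038e-02],
       [ 9.99999940e-01, -5.59805026e-05, -3.42231155e-04,
         5.31263605e-04],
       [-3.06513201e-04,  3.18884377e-01, -9.47793575e-01,
        -1.42874121e-01],
       [ 0.00000000e+00,  0.00000000e+00,  0.00000000e+00,
         1.00000000e+00]])}
{'clock': 0.1, 'joint_pos': array([-1.34701184e+00,  2.41366200e-01,  3.84694604e-03,  1.33518611e+00,
       -9.46509643e-06,  1.57080550e+00]), 'joint_vel': array([ 1.27948594e-03, -1.22727229e-03,  3.43511388e-03, -1.60149457e-06,
        7.52161584e-04, -6.56298722e-04]), 'tau': array([ 2.23043794e-04, -3.73138261e+01,  2.53009325e+01,  1.08457959e-02,
        2.79189476e-05,  3.07360281e-06]), 'eef_pos': array([ 0.11083219, -0.48698076,  0.23048312]), 'tool_rot': array([ 9.93746650e-01,  1.11654308e-01, -1.11287671e-04, -9.48019482e-04]), 'ft_force': array([-0.40864743, -0.03258263,  0.57861379]), 'ft_torque': array([-0.01432728,  0.04262094, -0.04857978]), 'grip_width': 0.08555106647494191}
```

View pics/scene0.png

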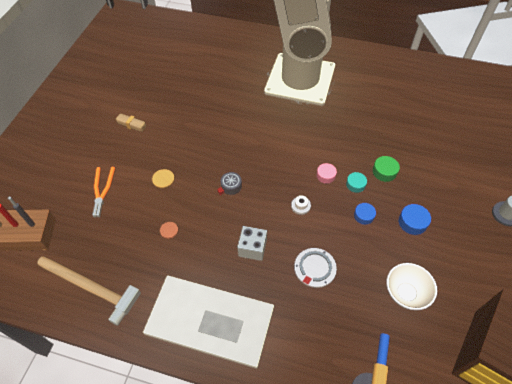

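View pics/side0.png

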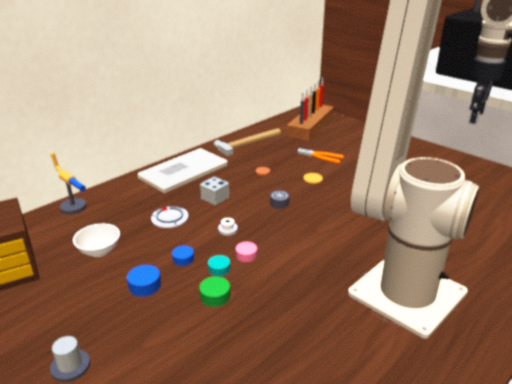

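View pics/wrist0.png

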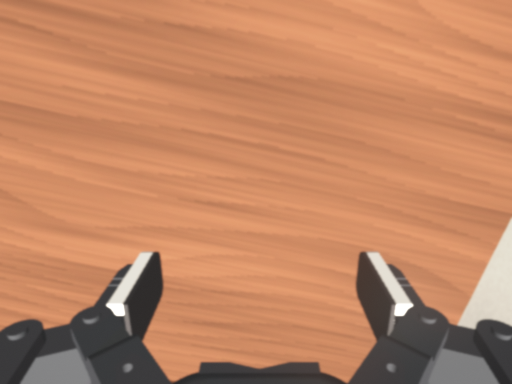

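```bash
python3 - <<'E'
from h import *
crop('scene0.png','c1.png',200,150,400,300,4)
crop('scene0.png','c2.png',90,100,250,250,4)
o,c=load('scene0.png')
for n,u,v,z in [('base',301,80,0),('die',230.5,181,.03),('lug',221,190,.014),('brass',163,178.5,.006),('pad',365,211,.024),('bigblue',415,217,.024),('cap',301,202,.02),('holder',315.5,267,.006),('gap',307,280,.014),('copper',169,230,.008),('block',253,238,.05),('bowl',412,283,.045)]:
    print(n,px2w(o,c,u,v,z).round(3))
E
```

```text
base [0.    0.003 0.   ]
die [ 0.461 -0.085  0.03 ]
lug [ 0.485 -0.104  0.014]
brass [ 0.487 -0.271  0.006]
pad [0.453 0.269 0.024]
bigblue [0.436 0.392 0.024]
cap [0.468 0.108 0.02 ]
holder [0.629 0.181 0.006]
gap [0.67  0.169 0.014]
copper [ 0.632 -0.193  0.008]
block [0.617 0.023 0.05 ]
bowl [0.626 0.395 0.045]
```

View pics/c1.png

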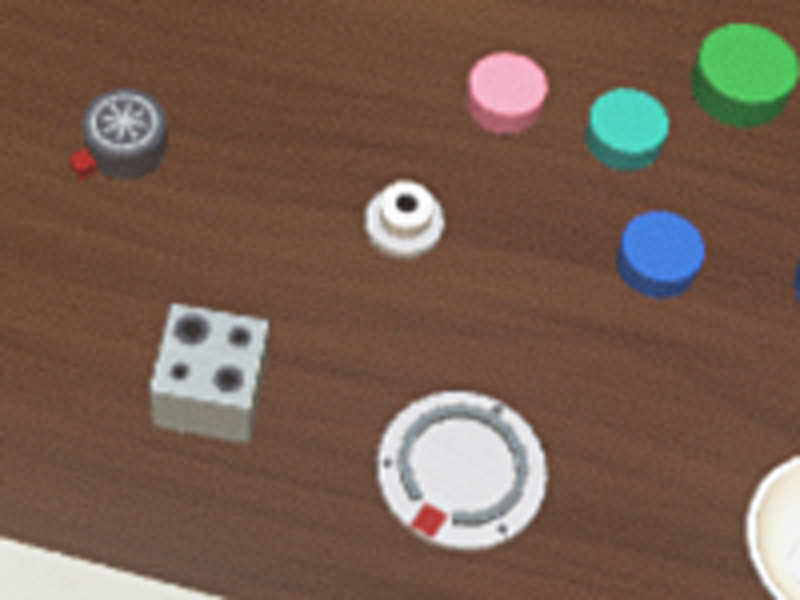

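View pics/c2.png

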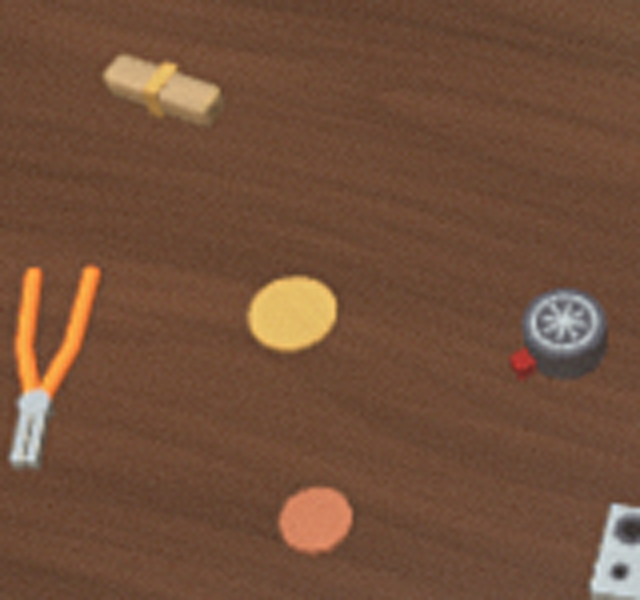

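```bash
cat >> h.py <<'E'
def rel(x,y,z,yaw,tilt=True):
    o=sensors.get_obs(); M=R.from_quat(o['tool_rot']).as_matrix()
    a=np.deg2rad(yaw); T=np.array([[np.cos(a),np.sin(a),0],[np.sin(a),-np.cos(a),0],[0,0,-1]])
    s=M.T@(np.array([x,y,z])-o['eef_pos']); rv=R.from_matrix(M.T@T).as_rotvec()
    print('now',o['clock'],o['eef_pos'].round(4),'yaw',np.rad2deg(np.arctan2(M[1,0],M[0,0])).round(2),'f',o['ft_force'].round(1),'w',round(o['grip_width'],4))
    print('row',s.round(4),rv.round(4)); return s,rv
E
python3 -c "
from h import *
rel(.461,-.085,.25,-38)"
```

```text
now 0.15 [ 0.1109 -0.4871  0.2306] yaw 12.82 f [ 0.  -0.5  0.8] w 0.0851
row [ 0.4306 -0.3144 -0.0189] [-1.50e-03  7.00e-04  8.87e-01]
```

>>> apply_moves --plan '[0.431,-0.314,-0.019,0,0,0.887,0.431,-0.314,-0.019,0,0,0.887,0.431,-0.314,-0.019,0,0,0.887,0.431,-0.314,-0.019,0,0,0.887,0.431,-0.314,-0.019,0,0,0.887,0.431,-0.314,-0.019,0,0,0.887,0.431,-0.314,-0.019,0,0,0.887,0.431,-0.314,-0.019,0,0,0.887,0.431,-0.314,-0.019,0,0,0.887,0.431,-0.314,-0.019,0,0,0.887,0.431,-0.314,-0.019,0,0,0.887,0.431,-0.314,-0.019,0,0,0.887]'

```text
clock: 1.15
eef_pos: [0.3446, -0.2332, 0.2467]
tool_rot: [0.953, -0.304, 0.004, -0.015]
ft_force: [-0.7, 0.1, 0.1]
grip_width: 0.0854
```

```bash
python3 -c "
from h import *
rel(.461,-.085,.25,-38)"
```

```text
now 1.15 [ 0.3446 -0.2332  0.2467] yaw -35.35 f [-0.7  0.1  0.1] w 0.0854
row [ 0.0092 -0.1882  0.0026] [-0.0311  0.0016  0.0462]
```

>>> apply_moves --plan '[0.0,-0.16,0.0,0,0,0.0,0.0,-0.16,0.0,0,0,0.0,0.0,-0.16,0.0,0,0,0.0,0.0,-0.16,0.0,0,0,0.0,0.0,-0.16,0.0,0,0,0.0,0.0,-0.16,0.0,0,0,0.0,0.0,-0.16,0.0,0,0,0.0]'

```text
clock: 1.73
eef_pos: [0.3663, -0.2117, 0.2514]
tool_rot: [0.959, -0.281, 0.008, -0.031]
ft_force: [0.0, 0.1, 0.7]
grip_width: 0.0851
```

```bash
python3 -c "
from h import *
rel(.461,-.085,.25,-38)
snap('wrist','w1.png')"
```

```text
now 1.7333 [ 0.3663 -0.2117  0.2514] yaw -32.61 f [0.  0.1 0.7] w 0.0851
row [ 0.0115 -0.1573  0.0115] [-0.0642  0.0047  0.094 ]
```

View pics/w1.png

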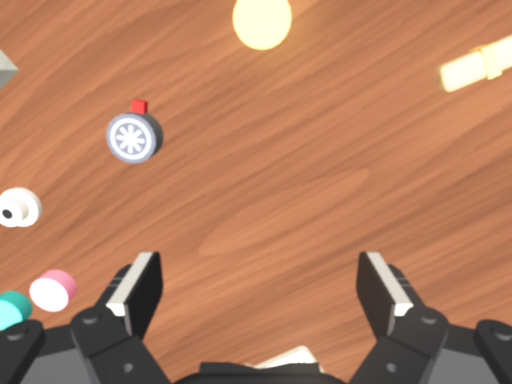

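```bash
python3 -c "
from h import *
o=sensors.get_obs(); print(o['joint_pos'].round(3),o['joint_vel'].round(3))"
```

```text
[-0.57   0.08  -0.138  1.355  0.064  3.141] [ 0.004 -0.002 -0.003  0.001 -0.    -0.001]
```

```bash
python3 -c "
from h import *
rel(.40,-.16,.25,55)"
```

```text
now 1.7833 [ 0.3664 -0.2116  0.2514] yaw -32.6 f [-0.1  0.3  0.9] w 0.0852
row [ 0.0005 -0.0614  0.0054] [-0.0525 -0.048  -1.5283]
```

>>> apply_moves --plan '[0,-0.061,0.005,-0.052,-0.048,-1.528,0,-0.061,0.005,-0.052,-0.048,-1.528,0,-0.061,0.005,-0.052,-0.048,-1.528,0,-0.061,0.005,-0.052,-0.048,-1.528,0,-0.061,0.005,-0.052,-0.048,-1.528,0,-0.061,0.005,-0.052,-0.048,-1.528,0,-0.061,0.005,-0.052,-0.048,-1.528,0,-0.061,0.005,-0.052,-0.048,-1.528,0,-0.061,0.005,-0.052,-0.048,-1.528,0,-0.061,0.005,-0.052,-0.048,-1.528,0,-0.061,0.005,-0.052,-0.048,-1.528,0,-0.061,0.005,-0.052,-0.048,-1.528]'

```text
clock: 2.78
eef_pos: [0.3993, -0.1598, 0.2503]
tool_rot: [0.892, 0.451, 0.0, -0.001]
ft_force: [-0.7, 0.5, -1.1]
grip_width: 0.0853
```

```bash
python3 -c "
from h import *
rel(.461,-.085,.25,142)"
```

```text
now 2.7833 [ 0.3993 -0.1598  0.2503] yaw 53.67 f [-0.7  0.5 -1.1] w 0.0853
row [0.0968 0.0054 0.0004] [-2.0000e-04 -1.7000e-03 -1.5417e+00]
```

>>> apply_moves --plan '[0.096,0.005,0,0,0,-1.52,0.096,0.005,0,0,0,-1.52,0.096,0.005,0,0,0,-1.52,0.096,0.005,0,0,0,-1.52,0.096,0.005,0,0,0,-1.52,0.096,0.005,0,0,0,-1.52,0.096,0.005,0,0,0,-1.52,0.096,0.005,0,0,0,-1.52,0.096,0.005,0,0,0,-1.52,0.096,0.005,0,0,0,-1.52,0.096,0.005,0,0,0,-1.52,0.096,0.005,0,0,0,-1.52]'

```text
clock: 3.78
eef_pos: [0.4607, -0.0858, 0.2504]
tool_rot: [0.345, 0.939, 0.001, -0.001]
ft_force: [0.1, 0.3, -0.5]
grip_width: 0.0851
```

>>> apply_moves --plan '[0,0,0,0,0,-0.015,0,0,0,0,0,-0.015,0,0,0,0,0,-0.015]'

```text
clock: 4.03
eef_pos: [0.4607, -0.0857, 0.2505]
tool_rot: [0.342, 0.94, 0.001, -0.0]
ft_force: [-0.2, 0.8, 0.6]
grip_width: 0.0854
```

```bash
python3 -c "
from h import *
rel(.461,-.085,.25,142)
snap('wrist','w2.png')
crop('w2.png','w2c.png',150,60,350,210,4)"
```

```text
now 4.0333 [ 0.4607 -0.0857  0.2505] yaw 139.98 f [-0.2  0.8  0.6] w 0.0854
row [0.0002 0.0007 0.0005] [ 0.0012 -0.0015 -0.0353]
```

View pics/w2.png

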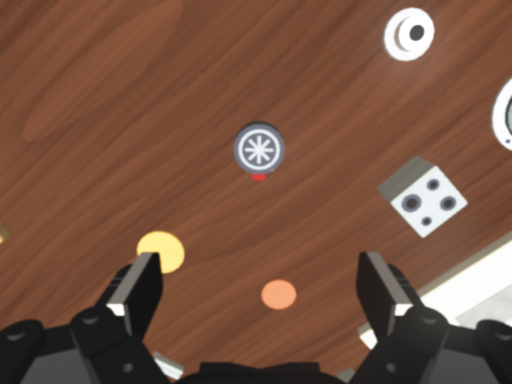

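View pics/w2c.png

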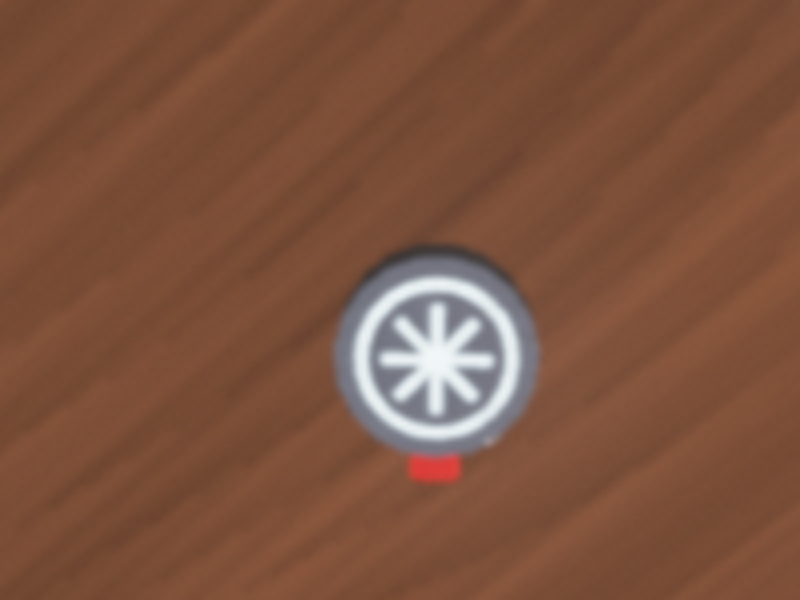

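```bash
python3 -c "
from h import *
o,c=load('w2.png')
d=px2w(o,c,259,149.5,.03)
l=px2w(o,c,258.75,180.5,.014);print(d,l,np.rad2deg(np.arctan2(*(l-d)[1::-1])),np.linalg.norm((l-d)[:2]))
print('brass',px2w(o,c,160.5,252,.006),'cop',px2w(o,c,278.5,294,.008))
rel(d[0],d[1],.012,140)
"
```

```text
[ 0.46080181 -0.0853684   0.03      ] [ 0.49167547 -0.11163234  0.014     ] -40.387505451432325 0.04053365786164386
brass [ 0.48631879 -0.27178895  0.006     ] cop [ 0.63225486 -0.19521656  0.008     ]
now 4.0833 [ 0.4608 -0.0857  0.2505] yaw 140.01 f [-0.4  0.2 -0.6] w 0.0849
row [-2.000e-04 -0.000e+00  2.385e-01] [ 0.0013 -0.0014  0.0002]
```

>>> apply_moves --plan '[0,0,0.1,0,0,0,0,0,0.2,0,0,0,0,0,0.225,0,0,0,0,0,0.244,0,0,0,0,0,0.244,0,0,0,0,0,0.244,0,0,0,0,0,0.244,0,0,0,0,0,0.244,0,0,0,0,0,0.244,0,0,0,0,0,0.244,0,0,0]'

```text
clock: 4.92
eef_pos: [0.4634, -0.0856, 0.0092]
tool_rot: [0.341, 0.94, 0.001, 0.002]
ft_force: [-0.1, -0.2, -0.1]
grip_width: 0.0851
```

```bash
python3 -c "
from h import *
rel(.4608,-.0854,.006,140)
snap('wrist','w3.png')"
```

```text
now 4.9167 [ 0.4634 -0.0856  0.0092] yaw 140.11 f [-0.1 -0.2 -0.1] w 0.0851
row [ 0.0022 -0.0015  0.0031] [0.004  0.0033 0.002 ]
```

View pics/w3.png

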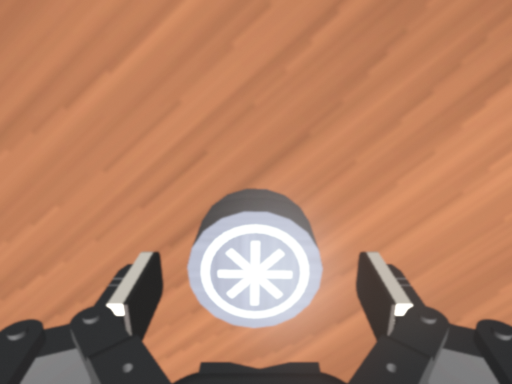

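>>> apply_moves --plan '[0.002,-0.001,0.003,0.004,0.003,0,0.002,-0.001,0.003,0.004,0.003,0]'

```text
clock: 5.13
eef_pos: [0.4593, -0.0847, 0.0047]
tool_rot: [0.341, 0.94, -0.0, -0.001]
ft_force: [-0.2, 0.3, 1.1]
grip_width: 0.0857
```

>>> apply_moves --plan '[0,0,0,0,0,0,0,0,0,0,0,0,0,0,0,0,0,0,0,0,0,0,0,0,0,0,0,0,0,0,0,0,0,0,0,0,0,0,0,0,0,0,0,0,0,0,0,0,0,0,0,0,0,0]' --grip 0.04

```text
clock: 5.88
eef_pos: [0.4589, -0.0844, 0.0044]
tool_rot: [0.341, 0.94, -0.0, -0.002]
ft_force: [-1.3, 0.7, 6.9]
grip_width: 0.0538
```

```bash
python3 -c "
from h import *
rel(.4608,-.0854,.1,140)"
```

```text
now 5.8833 [ 0.4589 -0.0844  0.0044] yaw 140.15 f [-1.3  0.7  6.9] w 0.0538
row [-0.0017  0.0003 -0.0956] [-0.0017 -0.0039  0.0026]
```

>>> apply_moves --plan '[0,0,-0.03,0,0,0,0,0,-0.07,0,0,0,0,0,-0.1,0,0,0,0,0,-0.1,0,0,0,0,0,-0.1,0,0,0,0,0,-0.1,0,0,0,0,0,-0.1,0,0,0]'

```text
clock: 6.47
eef_pos: [0.4566, -0.0842, 0.101]
tool_rot: [0.341, 0.94, -0.001, -0.005]
ft_force: [-0.1, -0.2, -6.2]
grip_width: 0.0534
```

```bash
python3 -c "
from h import *
rel(.629,.181,.2,164)
snap('wrist','w4.png')"
```

```text
now 6.4667 [ 0.4566 -0.0842  0.101 ] yaw 140.13 f [-0.1 -0.2 -6.2] w 0.0534
row [ 0.0386  0.3135 -0.1003] [-0.0034 -0.0104 -0.4165]
```

View pics/w4.png

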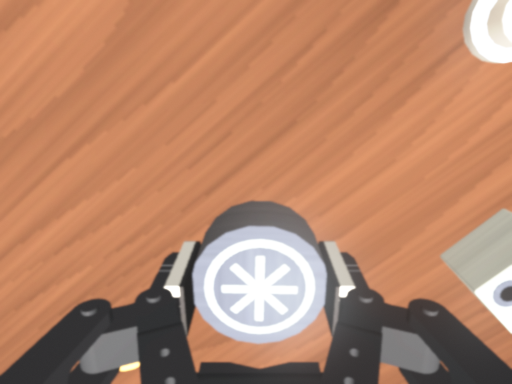

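```bash
cat >> h.py <<'E'
def intool(c,u,v,zt):
    T=np.array(c['tool_from_camera']); d=T[:3,:3]@np.array([(u-c['cx'])/c['fx'],-(v-c['cy'])/c['fy'],-1]); p=T[:3,3]
    return p+d*(zt-p[2])/d[2]
E
python3 -c "
from h import *
crop('w4.png','w4c.png',180,190,340,350,4)
o,c=load('w4.png'); print(intool(c,259.5,289,-.0256))
rel(.629,.181,.23,164)"
```

```text
[-2.12926506e-03  6.13416469e-05 -2.56000000e-02]
now 6.5167 [ 0.4568 -0.0843  0.101 ] yaw 140.14 f [-0.4  0.5 -6.8] w 0.0536
row [ 0.0391  0.3133 -0.1303] [-0.0034 -0.0103 -0.4165]
```

View pics/w4c.png

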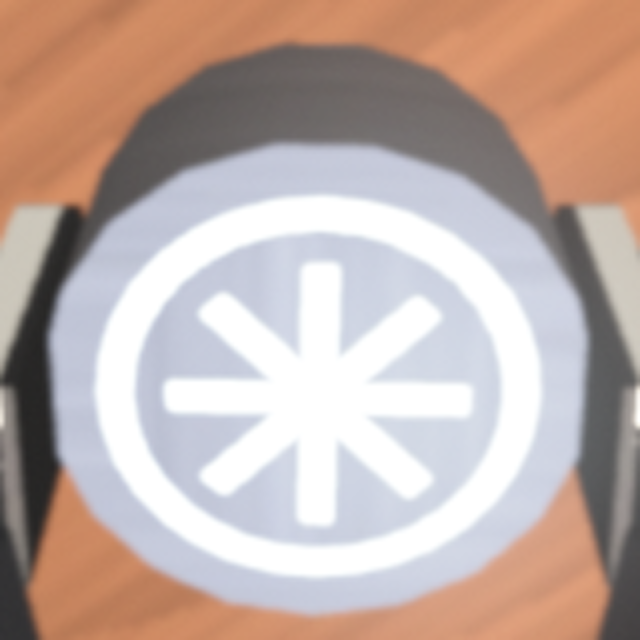

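>>> apply_moves --plan '[0,0,-0.04,0,-0.01,0,0,0.03,-0.08,0,-0.01,-0.1,0.039,0.3135,-0.13,-0.003,-0.01,-0.416,0.039,0.3135,-0.13,-0.003,-0.01,-0.416,0.039,0.3135,-0.13,-0.003,-0.01,-0.416,0.039,0.3135,-0.13,-0.003,-0.01,-0.416,0.039,0.3135,-0.13,-0.003,-0.01,-0.416,0.039,0.3135,-0.13,-0.003,-0.01,-0.416,0.039,0.3135,-0.13,-0.003,-0.01,-0.416,0.039,0.3135,-0.13,-0.003,-0.01,-0.416,0.039,0.3135,-0.13,-0.003,-0.01,-0.416,0.039,0.3135,-0.13,-0.003,-0.01,-0.416]'

```text
clock: 7.52
eef_pos: [0.6298, 0.181, 0.2294]
tool_rot: [0.139, 0.99, -0.002, 0.0]
ft_force: [-0.5, -0.5, -6.3]
grip_width: 0.0535
```

```bash
python3 -c "
from h import *
rel(.629,.181,.23,164)"
```

```text
now 7.5167 [0.6298 0.181  0.2294] yaw 164.04 f [-0.5 -0.5 -6.3] w 0.0535
row [ 0.0007 -0.0003 -0.0006] [-0.0033  0.0006  0.0007]
```

```bash
python3 -c "
from h import *
snap('wrist','w5.png');crop('w5.png','w5c.png',160,50,360,200,4)"
```

```text
(no output)
```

View pics/w5.png

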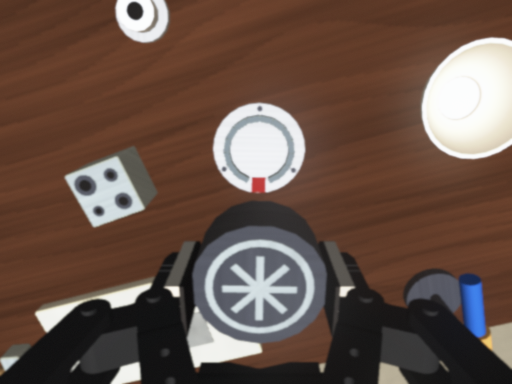

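View pics/w5c.png

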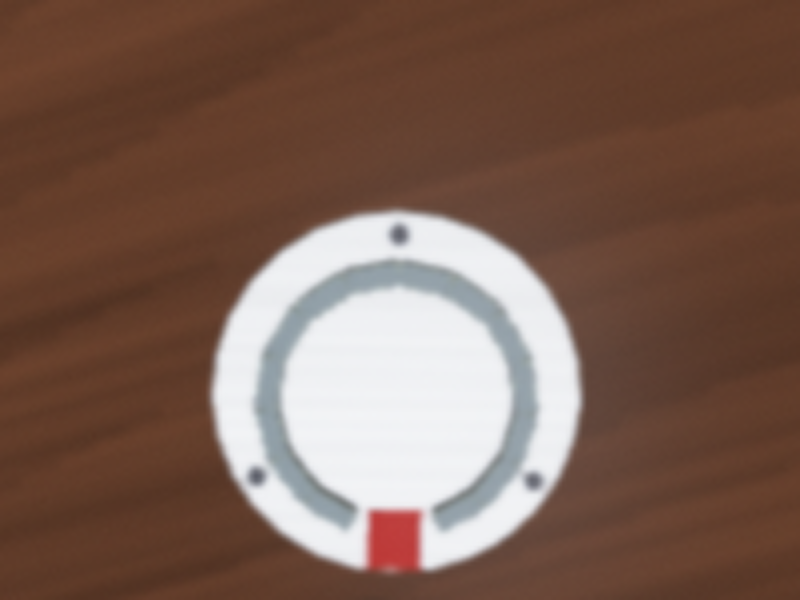

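```bash
python3 -c "
from h import *
o,c=load('w5.png')
f=lambda X,Y,z=.006: px2w(o,c,160+X/4,50+Y/4,z)[:2]
b=[f(400,234),f(257,476),f(533,481)]
print('bolts mean',np.mean(b,0),b)
# circle fit to white disc edge
im=c['pixels'].astype(int); m=((im.min(2)>185)).astype(np.uint8)
m=m[95:200,205:315].copy()
m=cv2.morphologyEx(m,cv2.MORPH_CLOSE,np.ones((3,3)))
cs=max(cv2.findContours(m,0,1)[0],key=len)[:,0]+[205,95]
P=np.array([px2w(o,c,u,v,.006)[:2] for u,v in cs])
from scipy.optimize import least_squares
s=least_squares(lambda q:np.hypot(P[:,0]-q[0],P[:,1]-q[1])-q[2],[.63,.18,.05],loss='soft_l1',f_scale=.0005).x;print('disc',s)
for g in [f(394,540),f(394,572)]:
  d=g-s[:2];print('gap',np.rad2deg(np.arctan2(d[1],d[0])),np.hypot(*d))
d=s[:2]-b[0];print('bolt0',np.rad2deg(np.arctan2(d[1],d[0])))
g=(f(353,525,.014)+f(437,525,.014))/2;d=g-s[:2];print('rimgap',np.rad2deg(np.arctan2(d[1],d[0])),np.linalg.norm(f(353,525,.014)-f(437,525,.014)))
print(intool(c,259.6,289,-.0256))
"
```

```text
bolts mean [0.63102064 0.17972292] [array([0.58831904, 0.19284928]), array([0.64111064, 0.13628955]), array([0.66363224, 0.21002993])]
disc [0.6299141  0.17944123 0.04898745]
gap -16.186592635039805 0.041458645583088455
gap -16.148491354532094 0.051119073611085974
bolt0 -17.866584607839474
rimgap -15.708422343676995 0.023215458895082388
[-0.00205449 -0.00014876 -0.0256    ]
```

```bash
python3 -c "
from h import *
rel(.628,.1802,.035,164.2)"
```

```text
now 7.5667 [0.6296 0.1802 0.2301] yaw 163.97 f [-0.3 -0.2 -5.8] w 0.0532
row [0.0017 0.0002 0.1951] [-0.0029  0.001  -0.004 ]
```

>>> apply_moves --plan '[0.002,0,0.04,-0.003,0,-0.004,0.002,0,0.08,-0.003,0,-0.004,0.002,0,0.12,-0.003,0,-0.004,0.002,0,0.16,-0.003,0,-0.004,0.002,0,0.185,-0.003,0,-0.004,0.002,0,0.195,-0.003,0,-0.004,0.002,0,0.195,-0.003,0,-0.004,0.002,0,0.195,-0.003,0,-0.004,0.002,0,0.195,-0.003,0,-0.004,0.002,0,0.195,-0.003,0,-0.004,0.002,0,0.195,-0.003,0,-0.004,0.002,0,0.195,-0.003,0,-0.004]'

```text
clock: 8.57
eef_pos: [0.6309, 0.1815, 0.0398]
tool_rot: [0.137, 0.991, 0.002, 0.004]
ft_force: [-0.6, 0.5, -5.2]
grip_width: 0.0537
```

```bash
python3 -c "
from h import *
rel(.628,.1802,.02,164.2)
snap('wrist','w6.png')"
```

```text
now 8.5667 [0.6309 0.1815 0.0398] yaw 164.21 f [-0.6  0.5 -5.2] w 0.0537
row [ 0.0026 -0.0022  0.0197] [0.0049 0.008  0.0001]
```

View pics/w6.png

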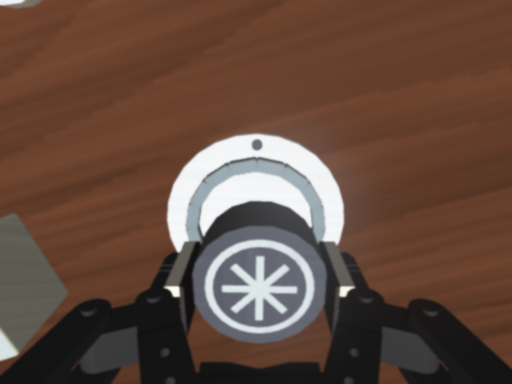

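```bash
cat >> h.py <<'E'
def disccontour(c,box,thr=185):
    x0,y0,x1,y1=box; im=c['pixels'].astype(int)[y0:y1,x0:x1]; m=(im.min(2)>thr).astype(np.uint8)
    m=cv2.morphologyEx(m,cv2.MORPH_CLOSE,np.ones((5,5)))
    return max(cv2.findContours(m,0,1)[0],key=len)[:,0]+[x0,y0]
E
python3 -c "
from h import *
from scipy.optimize import least_squares
o,c=load('w6.png')
im=c['pixels'].astype(int)
pts=[]
for col in range(185,332,4):
    v=im[100:200,col].min(1); k=np.argmax(v>140); pts.append((col,100+k-.5))
P=np.array([px2w(o,c,u,v,.006)[:2] for u,v in pts])
s=least_squares(lambda q:np.hypot(P[:,0]-q[0],P[:,1]-q[1])-.05,[.63,.18],loss='soft_l1',f_scale=.0005);print(s.x,s.fun.round(4))
T=R.from_quat(o['tool_rot']).as_matrix()
p=o['eef_pos']+T@intool(c,259.5,289,-.0256); ax=T[:,2]
print('die top',p,'foot',p+ax*.03)
b=px2w(o,c,257,145,.006)[:2]; d=s.x-b; print(np.rad2deg(np.arctan2(d[1],d[0])))
"
```

```text
[0.62985072 0.17949291] [ 0.0002  0.      0.0001 -0.0001 -0.0001  0.0001 -0.0001 -0.0002 -0.0001
  0.0001 -0.0001 -0.0002  0.0002  0.0003 -0.     -0.0003  0.     -0.
 -0.      0.      0.0002 -0.0001 -0.0002  0.0002  0.0002 -0.0002  0.
 -0.0002  0.0002  0.0003 -0.     -0.0002  0.0002 -0.0001 -0.0001  0.
  0.    ]
die top [0.63261618 0.18071273 0.06537121] foot [0.63288648 0.18078883 0.03537253]
-17.05842420976327
```

>>> apply_moves --plan '[0.003,-0.002,0.01,0.005,0.008,0,0.003,-0.002,0.018,0.005,0.008,0,0.003,-0.002,0.018,0.005,0.008,0,0.003,-0.002,0.018,0.005,0.008,0,0.003,-0.002,0.018,0.005,0.008,0,0.003,-0.002,0.018,0.005,0.008,0]'

```text
clock: 9.12
eef_pos: [0.6267, 0.1802, 0.0198]
tool_rot: [0.137, 0.991, -0.001, -0.001]
ft_force: [-0.9, -0.6, -6.2]
grip_width: 0.0531
```

```bash
python3 -c "
from h import *
rel(.6279,.1801,.0104,164.2)"
```

```text
now 9.1167 [0.6267 0.1802 0.0198] yaw 164.2 f [-0.9 -0.6 -6.2] w 0.0531
row [-0.0012  0.0003  0.0094] [-0.0016 -0.0025  0.0001]
```

>>> apply_moves --plan '[-0.0012,0,0,-0.0016,-0.0025,0,-0.0012,0,0.003,-0.0016,-0.0025,0,-0.0012,0,0.006,-0.0016,-0.0025,0,-0.0012,0,0.009,-0.0016,-0.0025,0,-0.0012,0,0.009,-0.0016,-0.0025,0,-0.0012,0,0.009,-0.0016,-0.0025,0]'

```text
clock: 9.62
eef_pos: [0.6276, 0.1797, 0.0107]
tool_rot: [0.137, 0.991, -0.0, -0.0]
ft_force: [0.2, 0.6, -6.1]
grip_width: 0.0535
```

```bash
python3 -c "
from h import *
rel(.6279,.1801,.0104,164.2)"
```

```text
now 9.6167 [0.6276 0.1797 0.0107] yaw 164.2 f [ 0.2  0.6 -6.1] w 0.0535
row [-0.0002  0.0004  0.0003] [-0.0002 -0.0002 -0.    ]
```

>>> apply_moves --plan '[0,0,0.0008,0,0,0,0,0,0.0008,0,0,0,0,0,0.0008,0,0,0]'

```text
clock: 9.87
eef_pos: [0.6277, 0.1797, 0.0106]
tool_rot: [0.137, 0.991, -0.0, 0.0]
ft_force: [-1.9, -0.9, -0.5]
grip_width: 0.0534
```

>>> apply_moves --plan '[0,0,0,0,0,0,0,0,0,0,0,0,0,0,0,0,0,0,0,0,0,0,0,0,0,0,0,0,0,0,0,0,0,0,0,0]' --grip 0.085

```text
clock: 10.37
eef_pos: [0.6278, 0.1798, 0.0102]
tool_rot: [0.137, 0.991, 0.0, 0.0]
ft_force: [-0.0, -0.3, 0.8]
grip_width: 0.0847
```

>>> apply_moves --plan '[0,0,-0.03,0,0,0,0,0,-0.07,0,0,0,0,0,-0.11,0,0,0,0,0,-0.15,0,0,0,0,0,-0.19,0,0,0,0,0,-0.19,0,0,0,0,0,-0.19,0,0,0,0,0,-0.19,0,0,0]'

```text
clock: 11.03
eef_pos: [0.6275, 0.1798, 0.1999]
tool_rot: [0.137, 0.991, -0.0, -0.0]
ft_force: [0.3, 0.5, -1.3]
grip_width: 0.0849
```

```bash
python3 -c "
from h import *
rel(.6279,.1801,.0104,164.2)
snap('wrist','w7.png');crop('w7.png','w7c.png',160,50,360,200,4)"
```

```text
now 11.0333 [0.6275 0.1798 0.1999] yaw 164.2 f [ 0.3  0.5 -1.3] w 0.0849
row [-0.0003  0.0004  0.1895] [-0.0001 -0.0002  0.0001]
```

View pics/w7c.png

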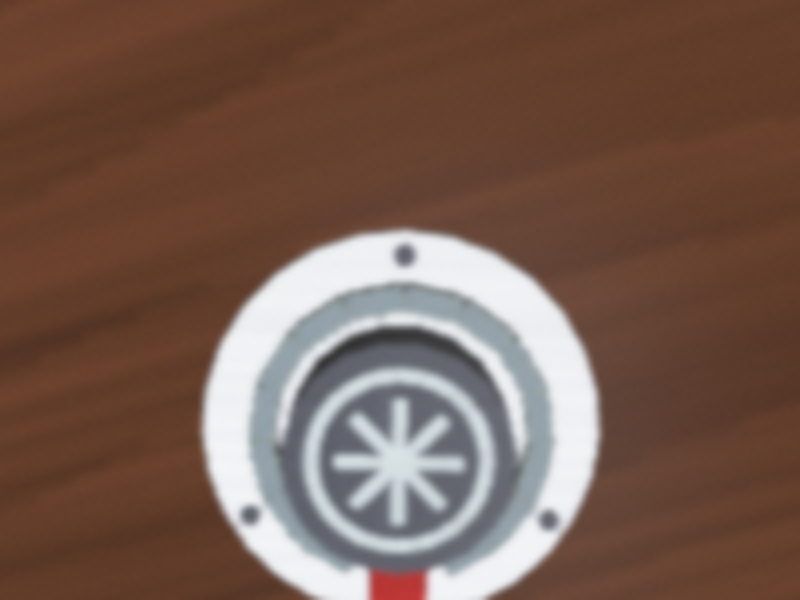

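```bash
python3 -c "
from h import *
o,c=load('w7.png');print('die',px2w(o,c,259.75,165.75,.036))
rel(.486,-.272,.2,164)"
```

```text
die [0.63028552 0.17932116 0.036     ]
now 11.0833 [0.6268 0.1795 0.1985] yaw 164.2 f [-0.6  0.9  0.3] w 0.0847
row [ 0.0126 -0.4728 -0.0008] [-0.0016 -0.0025  0.0035]
```

Die is seated: its star is centred at (259.75,165.75), which gives (0.6303, 0.1793), against the holder at (0.6299, 0.1795). On to the brass blank.

>>> apply_moves --plan '[0.0126,-0.473,0,0,0,0.003,0.0126,-0.473,0,0,0,0.003,0.0126,-0.473,0,0,0,0.003,0.0126,-0.473,0,0,0,0.003,0.0126,-0.473,0,0,0,0.003,0.0126,-0.473,0,0,0,0.003,0.0126,-0.473,0,0,0,0.003,0.0126,-0.473,0,0,0,0.003,0.0126,-0.473,0,0,0,0.003,0.0126,-0.473,0,0,0,0.003,0.0126,-0.473,0,0,0,0.003,0.0126,-0.473,0,0,0,0.003]' --grip 0.074

```text
clock: 12.08
eef_pos: [0.4835, -0.276, 0.1976]
tool_rot: [0.142, 0.99, -0.0, -0.002]
ft_force: [0.5, -0.7, 0.2]
grip_width: 0.0743
```

>>> apply_moves --plan '[0,0,0,0,0,0,0,0,0,0,0,0,0,0,0,0,0,0,0,0,0,0,0,0]'

```text
clock: 12.42
eef_pos: [0.4868, -0.2704, 0.1992]
tool_rot: [0.138, 0.99, 0.0, -0.001]
ft_force: [0.6, 0.1, -0.6]
grip_width: 0.0741
```

```bash
python3 -c "
from h import *
rel(.486,-.272,.2,164)
snap('wrist','w8.png')"
```

```text
now 12.4167 [ 0.4868 -0.2704  0.1992] yaw 164.14 f [ 0.6  0.1 -0.6] w 0.0741
row [ 0.0004 -0.0017 -0.0008] [ 0.0005 -0.0021  0.0025]
```

View pics/w8.png

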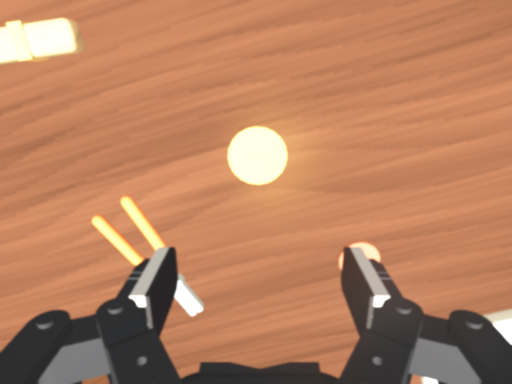

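```bash
python3 -c "
from h import *
o,c=load('w8.png');im=c['pixels'].astype(int)
m=((im[:,:,0]>220)&(im[:,:,2]>120)).astype(np.uint8)[110:200,210:310]
n,l,s,ce=cv2.connectedComponentsWithStats(m);k=1+np.argmax(s[1:,4]);print(s[k],ce[k]+[210,110])
p=px2w(o,c,*(ce[k]+[210,110]),.006);print('brass',p,'diam',np.sqrt(s[k,4]*4/np.pi))
print('pliers',px2w(o,c,150,235,.01),px2w(o,c,185,295,.01))
rel(p[0],p[1],.03,164.2)"
```

```text
[  17   16   61   60 2860] [257.08881119 155.18251748]
brass [ 0.48567998 -0.27239145  0.006     ] diam 60.34455317543221
pliers [ 0.53813101 -0.40779519  0.01      ] [ 0.6209121  -0.39752435  0.01      ]
now 12.4667 [ 0.487  -0.2704  0.1995] yaw 164.16 f [-0.1 -0.2 -0.2] w 0.0742
row [ 0.0005 -0.0023  0.1695] [ 0.0003 -0.0015 -0.0007]
```

>>> apply_moves --plan '[0,-0.002,0.04,0,0,0,0,-0.002,0.08,0,0,0,0,-0.002,0.12,0,0,0,0,-0.002,0.155,0,0,0,0,-0.002,0.17,0,0,0,0,-0.002,0.17,0,0,0,0,-0.002,0.17,0,0,0,0,-0.002,0.17,0,0,0,0,-0.002,0.17,0,0,0]' --grip 0.07

```text
clock: 13.22
eef_pos: [0.4881, -0.2744, 0.0324]
tool_rot: [0.139, 0.99, -0.001, 0.002]
ft_force: [0.0, -0.1, 0.6]
grip_width: 0.0697
```

```bash
python3 -c "
from h import *
rel(.4857,-.2724,.01,164.2)"
```

```text
now 13.2167 [ 0.4881 -0.2744  0.0324] yaw 164.08 f [ 0.  -0.1  0.6] w 0.0697
row [0.003  0.0013 0.0223] [-0.0012  0.004  -0.0021]
```

>>> apply_moves --plan '[0.003,0.001,0.01,0,0.004,-0.002,0.003,0.001,0.022,0,0.004,-0.002,0.003,0.001,0.022,0,0.004,-0.002,0.003,0.001,0.022,0,0.004,-0.002,0.003,0.001,0.022,0,0.004,-0.002,0.003,0.001,0.022,0,0.004,-0.002]'

```text
clock: 13.72
eef_pos: [0.4841, -0.2725, 0.0089]
tool_rot: [0.138, 0.99, -0.0, -0.001]
ft_force: [0.5, 0.5, -0.1]
grip_width: 0.0699
```

```bash
python3 -c "
from h import *
rel(.4857,-.2724,.0,164.2);snap('wrist','w9.png')"
```

```text
now 13.7167 [ 0.4841 -0.2725  0.0089] yaw 164.14 f [ 0.5  0.5 -0.1] w 0.0699
row [-0.0015  0.0005  0.0089] [-0.0006 -0.0028 -0.001 ]
```

View pics/w9.png

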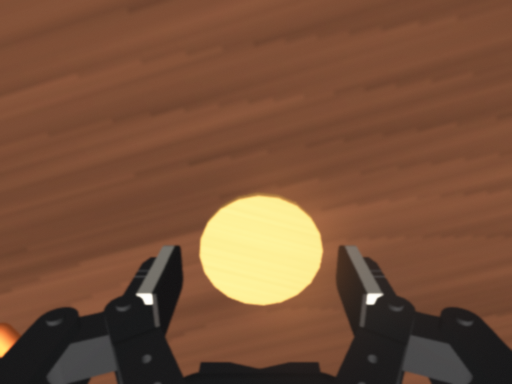

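>>> apply_moves --plan '[-0.0015,0.0005,0.004,0,-0.0028,0,-0.0015,0.0005,0.008,0,-0.0028,0,-0.0015,0.0005,0.009,0,-0.0028,0,-0.0015,0.0005,0.009,0,-0.0028,0,-0.0015,0.0005,0.009,0,-0.0028,0]'

```text
clock: 14.18
eef_pos: [0.4849, -0.2719, -0.0012]
tool_rot: [0.138, 0.99, 0.0, -0.001]
ft_force: [-0.3, 0.8, 0.6]
grip_width: 0.0695
```

>>> apply_moves --plan '[0,0,0.002,0,0,0,0,0,0.002,0,0,0,0,0,0.002,0,0,0]'

```text
clock: 14.43
eef_pos: [0.485, -0.2719, -0.003]
tool_rot: [0.138, 0.99, 0.0, -0.001]
ft_force: [0.0, 0.6, -0.4]
grip_width: 0.0697
```

>>> apply_moves --plan '[0,0,0.0015,0,0,0,0,0,0.0015,0,0,0,0,0,0.0015,0,0,0]'

```text
clock: 14.68
eef_pos: [0.485, -0.272, -0.0045]
tool_rot: [0.138, 0.99, 0.0, -0.001]
ft_force: [-0.4, -0.3, -0.9]
grip_width: 0.0699
```

>>> apply_moves --plan '[0,0,0.001,0,0,0,0,0,0.001,0,0,0]'

```text
clock: 14.85
eef_pos: [0.4851, -0.272, -0.0055]
tool_rot: [0.138, 0.99, 0.0, -0.001]
ft_force: [0.0, 0.4, 0.3]
grip_width: 0.07
```

>>> apply_moves --plan '[0,0,0,0,0,0,0,0,0,0,0,0,0,0,0,0,0,0,0,0,0,0,0,0,0,0,0,0,0,0,0,0,0,0,0,0]' --grip 0.045

```text
clock: 15.35
eef_pos: [0.4857, -0.2723, -0.0041]
tool_rot: [0.138, 0.99, -0.0, 0.0]
ft_force: [-2.6, 0.7, 6.3]
grip_width: 0.057
```

>>> apply_moves --plan '[0,0,-0.01,0,0,0,0,0,-0.03,0,0,0,0,0,-0.07,0,0,0,0,0,-0.1,0,0,0,0,0,-0.1,0,0,0,0,0,-0.1,0,0,0,0,0,-0.1,0,0,0,0,0,-0.1,0,0,0]'

```text
clock: 16.02
eef_pos: [0.484, -0.2713, 0.0931]
tool_rot: [0.138, 0.99, 0.001, -0.002]
ft_force: [-0.7, -0.3, -2.2]
grip_width: 0.0569
```

```bash
python3 -c "
from h import *
rel(.6279,.1801,.2,164.2);snap('wrist','w10.png');crop('w10.png','w10c.png',160,180,360,330,4)"
```

```text
now 16.0167 [ 0.484  -0.2713  0.0931] yaw 164.15 f [-0.7 -0.3 -2.2] w 0.0569
row [-0.0146  0.4736 -0.1067] [ 0.0006 -0.0047 -0.0009]
```

View pics/w10c.png

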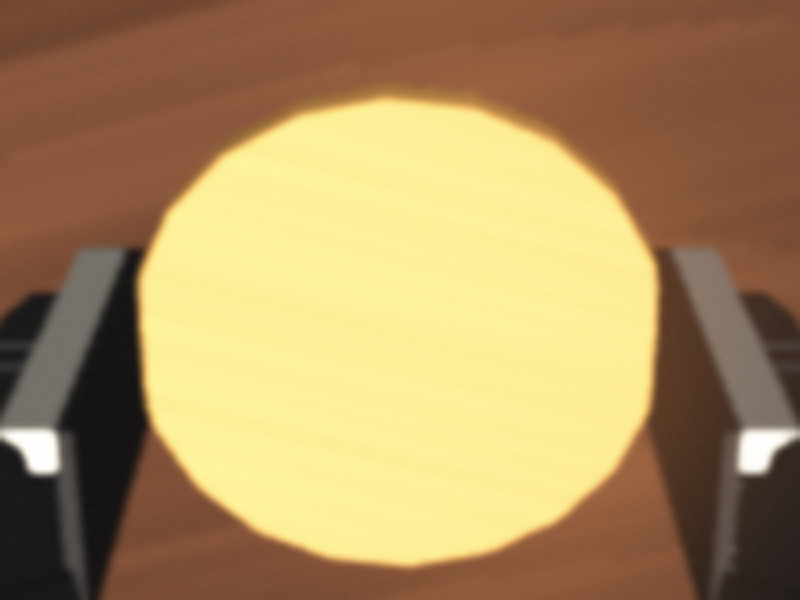

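```bash
python3 -c "
from h import *
o,c=load('w10.png')
f=lambda X,Y: intool(c,160+X/4,180+Y/4,-.0101)
a,b=f(398,97),f(405,566);l,r=f(139,310),f(658,310);print(a,b,(a+b)/2,'\n',l,r,(l+r)/2)
rel(.6279,.1801,.2,164.2)"
```

```text
[ 0.02866261 -0.00018054 -0.0101    ] [-0.0314012   0.00068268 -0.0101    ] [-0.0013693   0.00025107 -0.0101    ] 
 [ 0.00326408 -0.02885985 -0.0101    ] [ 0.00325605  0.02864162 -0.0101    ] [ 0.00326007 -0.00010912 -0.0101    ]
now 16.0667 [ 0.4839 -0.2713  0.0929] yaw 164.14 f [-0.6  0.3 -1.6] w 0.0563
row [-0.0146  0.4736 -0.1069] [ 0.0007 -0.0051 -0.001 ]
```

>>> apply_moves --plan '[0,0.02,-0.04,0,-0.005,0,0,0.06,-0.075,0,-0.005,0,-0.015,0.474,-0.087,0,-0.005,0,-0.015,0.474,-0.087,0,-0.005,0,-0.015,0.474,-0.087,0,-0.005,0,-0.015,0.474,-0.087,0,-0.005,0,-0.015,0.474,-0.087,0,-0.005,0,-0.015,0.474,-0.087,0,-0.005,0,-0.015,0.474,-0.087,0,-0.005,0,-0.015,0.474,-0.087,0,-0.005,0,-0.015,0.474,-0.087,0,-0.005,0,-0.015,0.474,-0.087,0,-0.005,0]'

```text
clock: 17.07
eef_pos: [0.626, 0.1734, 0.1792]
tool_rot: [0.138, 0.99, -0.001, 0.0]
ft_force: [1.3, -0.1, -0.8]
grip_width: 0.0564
```

```bash
python3 -c "
from h import *
rel(.629,.1797,.1,164.2)"
```

```text
now 17.0667 [0.626  0.1734 0.1792] yaw 164.16 f [ 1.3 -0.1 -0.8] w 0.0564
row [-0.0011  0.0071  0.0792] [-0.0021  0.0008 -0.0008]
```

>>> apply_moves --plan '[-0.002,0.002,0.04,0,0,0,-0.002,0.002,0.08,0,0,0,-0.002,0.002,0.1,0,0,0,-0.002,0.002,0.1,0,0,0,-0.002,0.002,0.1,0,0,0,-0.002,0.002,0.1,0,0,0,-0.002,0.002,0.1,0,0,0,-0.002,0.002,0.1,0,0,0]'

```text
clock: 17.73
eef_pos: [0.6311, 0.1729, 0.0837]
tool_rot: [0.138, 0.99, 0.001, 0.004]
ft_force: [0.0, 0.3, -1.4]
grip_width: 0.0571
```

```bash
python3 -c "
from h import *
rel(.629,.1797,.05,164.2);snap('wrist','w11.png')"
```

```text
now 17.7333 [0.6311 0.1729 0.0837] yaw 164.11 f [ 0.   0.3 -1.4] w 0.0571
row [0.0042 0.0059 0.0337] [ 0.0023  0.0075 -0.0015]
```

View pics/w11.png

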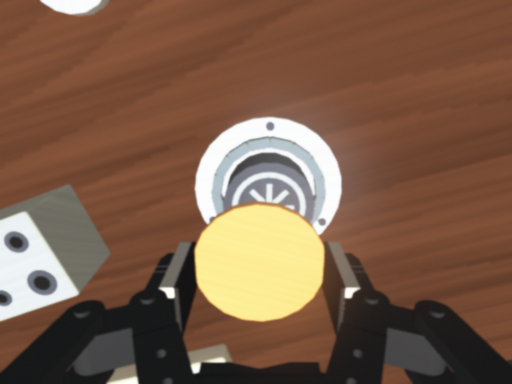

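Blank held level, centred at (260,262); the die below it is still seated with its star visible. Next I correct the offset and lower.

>>> apply_moves --plan '[0.004,0.006,0.02,0.002,0.0075,-0.001,0.004,0.006,0.034,0.002,0.0075,-0.001,0.004,0.006,0.034,0.002,0.0075,-0.001,0.004,0.006,0.034,0.002,0.0075,-0.001,0.004,0.006,0.034,0.002,0.0075,-0.001,0.004,0.006,0.034,0.002,0.0075,-0.001,0.004,0.006,0.034,0.002,0.0075,-0.001]'

```text
clock: 18.37
eef_pos: [0.6283, 0.1797, 0.0486]
tool_rot: [0.138, 0.99, -0.0, -0.001]
ft_force: [0.0, -0.3, -1.2]
grip_width: 0.0567
```

```bash
python3 -c "
from h import *
rel(.629,.1797,.033,164.2);snap('wrist','w12.png')"
```

```text
now 18.3667 [0.6283 0.1797 0.0486] yaw 164.19 f [ 0.  -0.3 -1.2] w 0.0567
row [-0.0007  0.0002  0.0155] [-0.0008 -0.0018 -0.0002]
```

View pics/w12.png

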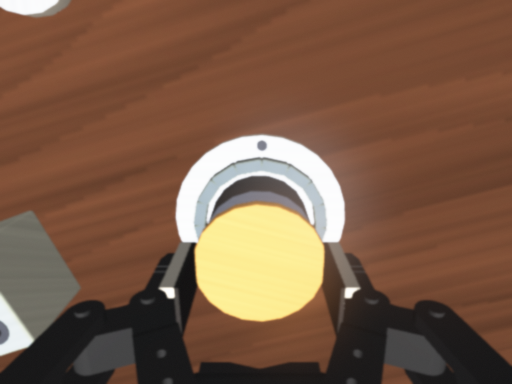

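>>> apply_moves --plan '[-0.0007,0,0.006,-0.0008,-0.0018,0,-0.0007,0,0.011,-0.0008,-0.0018,0,-0.0007,0,0.015,-0.0008,-0.0018,0,-0.0007,0,0.015,-0.0008,-0.0018,0,-0.0007,0,0.015,-0.0008,-0.0018,0,-0.0007,0,0.015,-0.0008,-0.0018,0]'

```text
clock: 18.92
eef_pos: [0.6277, 0.1793, 0.0319]
tool_rot: [0.137, 0.991, -0.001, -0.001]
ft_force: [-0.9, -0.3, 0.9]
grip_width: 0.0566
```

>>> apply_moves --plan '[0,0,0.001,0,0,0,0,0,0.001,0,0,0,0,0,0.001,0,0,0]'

```text
clock: 19.17
eef_pos: [0.6277, 0.1793, 0.0318]
tool_rot: [0.137, 0.991, -0.001, -0.001]
ft_force: [-4.0, -1.7, 5.4]
grip_width: 0.0568
```

>>> apply_moves --plan '[0,0,0,0,0,0,0,0,0,0,0,0,0,0,0,0,0,0,0,0,0,0,0,0,0,0,0,0,0,0]' --grip 0.085

```text
clock: 19.58
eef_pos: [0.6279, 0.1794, 0.0307]
tool_rot: [0.137, 0.991, -0.001, -0.001]
ft_force: [-0.3, -0.2, 0.3]
grip_width: 0.085
```

>>> apply_moves --plan '[0,0,-0.03,0,0,0,0,0,-0.07,0,0,0,0,0,-0.11,0,0,0,0,0,-0.15,0,0,0,0,0,-0.17,0,0,0,0,0,-0.17,0,0,0,0,0,-0.17,0,0,0,0,0,-0.17,0,0,0]'

```text
clock: 20.25
eef_pos: [0.6278, 0.1794, 0.1999]
tool_rot: [0.137, 0.991, -0.001, -0.002]
ft_force: [0.1, -0.4, -0.3]
grip_width: 0.085
```

```bash
python3 -c "
from h import *
rel(.453,.269,.2,164.2)
snap('wrist','w13.png');crop('w13.png','w13c.png',160,50,360,200,4)"
```

```text
now 20.25 [0.6278 0.1794 0.1999] yaw 164.2 f [ 0.1 -0.4 -0.3] w 0.085
row [0.1926 0.0387 0.0005] [-0.0023 -0.0036  0.    ]
```

View pics/w13c.png

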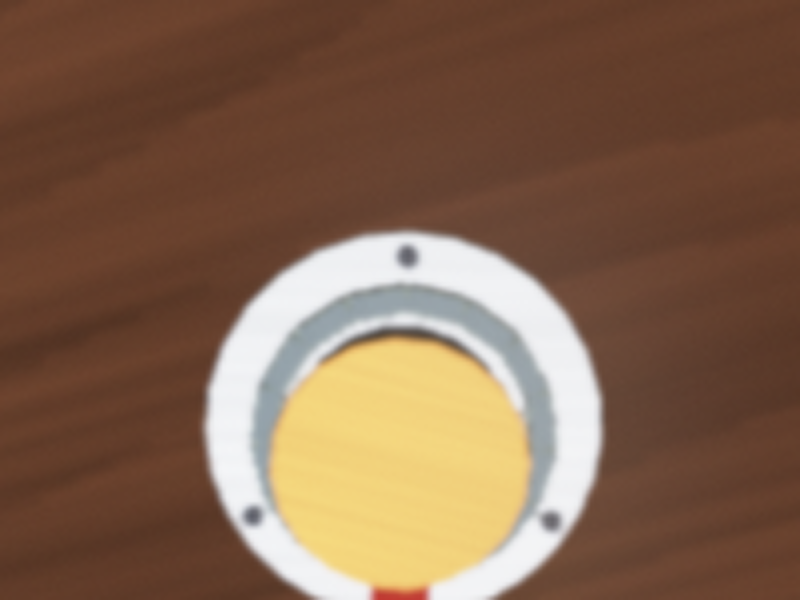

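```bash
python3 -c "
from h import *
o,c=load('w13.png')
f=lambda X,Y: px2w(o,c,160+X/4,50+Y/4,.042)
print('brass',(f(269,463)+f(532,463))/2,(f(400,336)+f(400,590))/2,np.linalg.norm(f(269,463)-f(532,463)))
o,c=load('scene0.png')
for n,x,y in [('turq',628,120),('pink',507,83),('green',748,68),('blue',661,245),]: print(n,px2w(o,c,200+x/4,150+y/4,.022))
for n,a,b in [('blue',619,705),('turq',586,669),('pink',468,547),('green',697,798)]: print(n,(px2w(o,c,200+b/4,210,.022)-px2w(o,c,200+a/4,210,.022)))
"
```

```text
brass [0.62846707 0.17948158 0.042     ] [0.62932557 0.17912645 0.042     ] 0.06008898060206823
turq [0.36092439 0.23525864 0.022     ]
pink [0.35260662 0.15234707 0.022     ]
green [0.2959063 0.3064028 0.022    ]
blue [0.45193852 0.27032814 0.022     ]
blue [-0.01487181  0.05227665  0.        ]
turq [-0.01436072  0.0504801   0.        ]
pink [-0.01369416  0.04813705  0.        ]
green [-0.01744255  0.0613132   0.        ]
```

>>> apply_moves --plan '[0.193,0.039,0,-0.002,-0.0036,0,0.193,0.039,0,-0.002,-0.0036,0,0.193,0.039,0,-0.002,-0.0036,0,0.193,0.039,0,-0.002,-0.0036,0,0.193,0.039,0,-0.002,-0.0036,0,0.193,0.039,0,-0.002,-0.0036,0,0.193,0.039,0,-0.002,-0.0036,0,0.193,0.039,0,-0.002,-0.0036,0,0.193,0.039,0,-0.002,-0.0036,0]'

```text
clock: 21.05
eef_pos: [0.454, 0.269, 0.2005]
tool_rot: [0.138, 0.99, -0.0, 0.0]
ft_force: [0.1, -0.8, -0.1]
grip_width: 0.0847
```

```bash
python3 -c "
from h import *
rel(.453,.269,.2,164.2)
snap('wrist','w14.png')"
```

```text
now 21.05 [0.454  0.269  0.2005] yaw 164.14 f [ 0.1 -0.8 -0.1] w 0.0847
row [ 0.0009 -0.0003  0.0005] [-0.0004  0.0009 -0.0011]
```

View pics/w14.png

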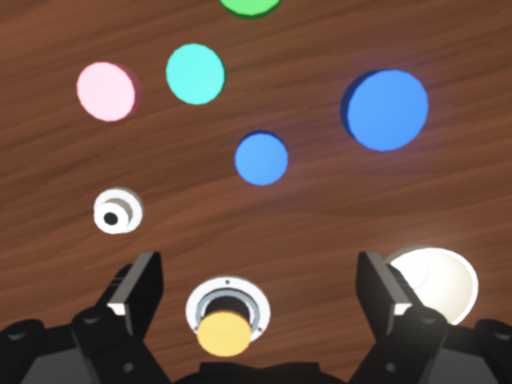

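```bash
python3 -c "
from h import *
o,c=load('w14.png');im=c['pixels'].astype(int)
m=((im[:,:,2]>200)&(im[:,:,0]<120)).astype(np.uint8)[110:205,215:310]
n,l,s,ce=cv2.connectedComponentsWithStats(m);k=1+np.argmax(s[1:,4]);print(s[k],ce[k]+[215,110])
u,v=ce[k]+[215,110]; w=s[k,2]/2
p=px2w(o,c,u,v,.024);print('pad',p,'diam',np.linalg.norm(px2w(o,c,u-w,v,.024)-px2w(o,c,u+w,v,.024)))
rel(p[0],p[1],.01,164.2)"
```

```text
[  20   24   53   51 2123] [260.93688177 158.9566651 ]
pad [0.45405893 0.27048169 0.024     ] diam 0.05109405221638468
now 21.1 [0.4542 0.2689 0.2007] yaw 164.11 f [-0.9  0.4 -0.5] w 0.0846
row [0.0007 0.0015 0.1907] [-0.0001  0.001  -0.0016]
```

>>> apply_moves --plan '[0,0.0015,0.04,0,0.001,0,0,0.0015,0.08,0,0.001,0,0,0.0015,0.12,0,0.001,0,0,0.0015,0.16,0,0.001,0,0,0.0015,0.18,0,0.001,0,0,0.0015,0.191,0,0.001,0,0,0.0015,0.191,0,0.001,0,0,0.0015,0.191,0,0.001,0,0,0.0015,0.191,0,0.001,0]'

```text
clock: 21.85
eef_pos: [0.4554, 0.2711, 0.0111]
tool_rot: [0.138, 0.99, 0.001, 0.001]
ft_force: [1.1, 0.3, 0.2]
grip_width: 0.085
```

```bash
python3 -c "
from h import *
rel(.454,.2703,.004,164.2)"
```

```text
now 21.85 [0.4554 0.2711 0.0111] yaw 164.13 f [1.1 0.3 0.2] w 0.085
row [ 0.0011 -0.0012  0.0071] [ 0.0018  0.0016 -0.0012]
```

>>> apply_moves --plan '[0.001,-0.001,0.006,0.0018,0.0016,0,0.001,-0.001,0.006,0.0018,0.0016,0,0.001,-0.001,0.006,0.0018,0.0016,0,0.001,-0.001,0.006,0.0018,0.0016,0]'

```text
clock: 22.18
eef_pos: [0.453, 0.2706, 0.005]
tool_rot: [0.137, 0.991, -0.0, -0.0]
ft_force: [-0.5, 0.7, -0.4]
grip_width: 0.0854
```

>>> apply_moves --plan '[0,0,0,0,0,0,0,0,0,0,0,0,0,0,0,0,0,0,0,0,0,0,0,0,0,0,0,0,0,0,0,0,0,0,0,0,0,0,0,0,0,0,0,0,0,0,0,0]' --grip 0.04

```text
clock: 22.85
eef_pos: [0.4532, 0.2707, 0.0052]
tool_rot: [0.137, 0.991, -0.0, -0.0]
ft_force: [-0.6, -0.7, 5.4]
grip_width: 0.0499
```

>>> apply_moves --plan '[0,0,-0.01,0,0,0,0,0,-0.03,0,0,0,0,0,-0.07,0,0,0,0,0,-0.11,0,0,0,0,0,-0.15,0,0,0,0,0,-0.15,0,0,0,0,0,-0.15,0,0,0,0,0,-0.15,0,0,0]'

```text
clock: 23.52
eef_pos: [0.4525, 0.2703, 0.1543]
tool_rot: [0.137, 0.991, -0.001, -0.001]
ft_force: [-0.0, -0.8, -0.4]
grip_width: 0.05
```

```bash
python3 -c "
from h import *
rel(.629,.1792,.15,164.2);snap('wrist','w15.png');crop('w15.png','w15c.png',160,180,360,330,4)"
```

```text
now 23.5167 [0.4525 0.2703 0.1543] yaw 164.2 f [-0.  -0.8 -0.4] w 0.05
row [-0.1946 -0.0396  0.004 ] [-0.0015 -0.0014  0.    ]
```

View pics/w15c.png

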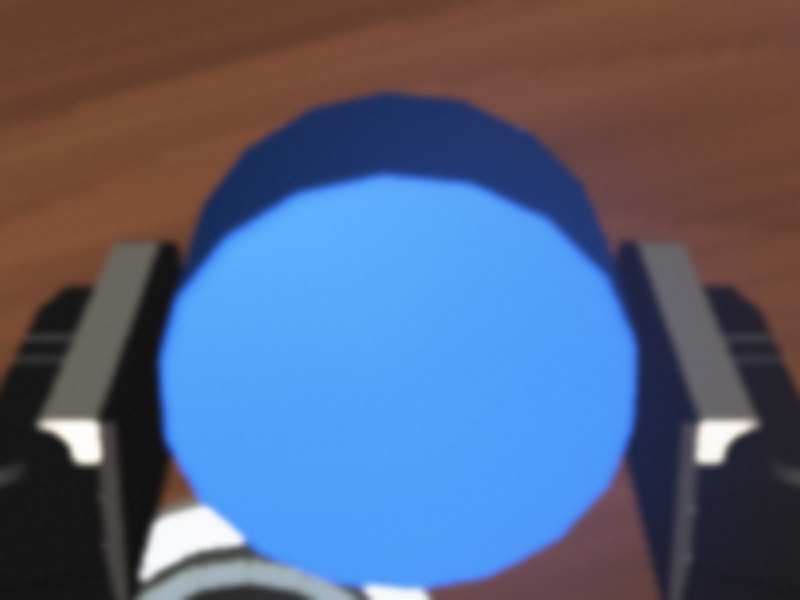

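```bash
python3 -c "
from h import *
o,c=load('w15.png')
f=lambda X,Y: intool(c,160+X/4,180+Y/4,-.0188)
a,b=f(390,174),f(405,588);print(a,b,(a+b)/2,(f(159,360)+f(637,360))/2)
q=(a+b)/2; y=np.deg2rad(164.2);x=q[0]; tx,ty=.629-x*np.cos(y),.1792-x*np.sin(y);print(tx,ty)
rel(tx,ty,.12,164.2)"
```

```text
[ 0.02388833 -0.00099174 -0.0188    ] [-0.02696836  0.00061602 -0.0188    ] [-0.00154002 -0.00018786 -0.0188    ] [ 0.00245813 -0.00017936 -0.0188    ]
0.6275181665279588 0.1796193166065836
now 23.5667 [0.4519 0.2699 0.1532] yaw 164.2 f [-0.3  0.3 -0.5] w 0.05
row [-0.1937 -0.0389  0.0327] [-0.0032 -0.003   0.0001]
```

>>> apply_moves --plan '[-0.194,-0.039,0,-0.003,-0.003,0,-0.194,-0.039,0,-0.003,-0.003,0,-0.194,-0.039,0,-0.003,-0.003,0,-0.194,-0.039,0,-0.003,-0.003,0,-0.194,-0.039,0,-0.003,-0.003,0,-0.194,-0.039,0.03,-0.003,-0.003,0,-0.194,-0.039,0.06,-0.003,-0.003,0,-0.194,-0.039,0.08,-0.003,-0.003,0,-0.194,-0.039,0.08,-0.003,-0.003,0,-0.194,-0.039,0.08,-0.003,-0.003,0,-0.194,-0.039,0.08,-0.003,-0.003,0,-0.194,-0.039,0.08,-0.003,-0.003,0]'

```text
clock: 24.57
eef_pos: [0.6299, 0.1806, 0.0759]
tool_rot: [0.137, 0.991, 0.001, 0.002]
ft_force: [0.2, -0.3, 0.6]
grip_width: 0.0499
```

```bash
python3 -c "
from h import *
rel(.6275,.1796,.056,164.2)"
```

```text
now 24.5667 [0.6299 0.1806 0.0759] yaw 164.22 f [ 0.2 -0.3  0.6] w 0.0499
row [ 0.0022 -0.0017  0.0199] [0.0033 0.0043 0.0004]
```

>>> apply_moves --plan '[0.002,-0.0015,0.01,0.003,0.004,0,0.002,-0.0015,0.018,0.003,0.004,0,0.002,-0.0015,0.018,0.003,0.004,0,0.002,-0.0015,0.018,0.003,0.004,0,0.002,-0.0015,0.018,0.003,0.004,0,0.002,-0.0015,0.018,0.003,0.004,0]'

```text
clock: 25.07
eef_pos: [0.6268, 0.1793, 0.0565]
tool_rot: [0.137, 0.991, -0.0, -0.001]
ft_force: [0.2, -0.2, -2.0]
grip_width: 0.0497
```

```bash
python3 -c "
from h import *
rel(.6275,.1796,.0477,164.2);snap('wrist','w16.png')"
```

```text
now 25.0667 [0.6268 0.1793 0.0565] yaw 164.2 f [ 0.2 -0.2 -2. ] w 0.0497
row [-0.0006  0.0005  0.0088] [-0.0009 -0.0017  0.    ]
```

View pics/w16.png

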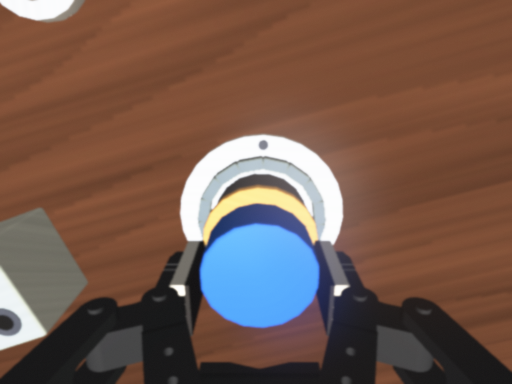

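Pad at (260,275) sits concentric over the blank, so I lower it.

>>> apply_moves --plan '[-0.0006,0.0005,0.004,-0.0009,-0.0017,0,-0.0006,0.0005,0.0075,-0.0009,-0.0017,0,-0.0006,0.0005,0.009,-0.0009,-0.0017,0,-0.0006,0.0005,0.009,-0.0009,-0.0017,0,-0.0006,0.0005,0.009,-0.0009,-0.0017,0]'

```text
clock: 25.53
eef_pos: [0.6273, 0.1795, 0.0473]
tool_rot: [0.137, 0.991, -0.0, -0.0]
ft_force: [-0.4, -0.3, 1.6]
grip_width: 0.0498
```

>>> apply_moves --plan '[0,0,0.001,0,0,0,0,0,0.001,0,0,0,0,0,0.001,0,0,0]'

```text
clock: 25.78
eef_pos: [0.6272, 0.1795, 0.0472]
tool_rot: [0.137, 0.991, -0.0, -0.0]
ft_force: [-1.5, -1.0, 5.4]
grip_width: 0.0502
```

>>> apply_moves --plan '[0,0,0,0,0,0,0,0,0,0,0,0,0,0,0,0,0,0,0,0,0,0,0,0,0,0,0,0,0,0]' --grip 0.085

```text
clock: 26.2
eef_pos: [0.6272, 0.1795, 0.0459]
tool_rot: [0.137, 0.991, -0.0, -0.0]
ft_force: [0.0, 0.3, 0.4]
grip_width: 0.0851
```

>>> apply_moves --plan '[0,0,-0.03,0,0,0,0,0,-0.07,0,0,0,0,0,-0.11,0,0,0,0,0,-0.15,0,0,0,0,0,-0.17,0,0,0,0,0,-0.17,0,0,0,0,0,-0.17,0,0,0,0,0,-0.17,0,0,0]'

```text
clock: 26.87
eef_pos: [0.6269, 0.1794, 0.2151]
tool_rot: [0.137, 0.991, -0.0, -0.001]
ft_force: [-0.1, -0.5, -1.6]
grip_width: 0.0852
```

```bash
python3 -c "
from h import *
rel(.468,.108,.2,164.2)
snap('wrist','w17.png');crop('w17.png','w17c.png',160,50,360,200,4)"
```

```text
now 26.8667 [0.6269 0.1794 0.2151] yaw 164.2 f [-0.1 -0.5 -1.6] w 0.0852
row [ 0.1334 -0.112   0.0155] [-0.0012 -0.0019  0.    ]
```

View pics/w17c.png

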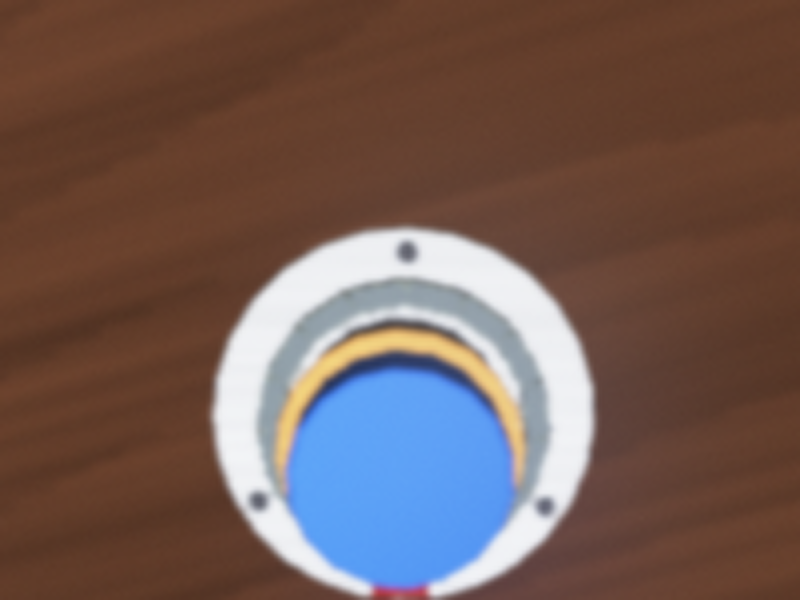

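>>> apply_moves --plan '[0.133,-0.112,0.015,-0.001,-0.002,0,0.133,-0.112,0.015,-0.001,-0.002,0,0.133,-0.112,0.015,-0.001,-0.002,0,0.133,-0.112,0.015,-0.001,-0.002,0,0.133,-0.112,0.015,-0.001,-0.002,0,0.133,-0.112,0.015,-0.001,-0.002,0,0.133,-0.112,0.015,-0.001,-0.002,0,0.133,-0.112,0.015,-0.001,-0.002,0]'

```text
clock: 27.58
eef_pos: [0.4701, 0.1084, 0.2011]
tool_rot: [0.137, 0.991, 0.0, 0.001]
ft_force: [1.3, -0.1, 0.2]
grip_width: 0.0848
```

```bash
python3 -c "
from h import *
o,c=load('w17.png')
f=lambda X,Y: px2w(o,c,160+X/4,50+Y/4,.066)
print('pad',(f(287,475)+f(518,475))/2,(f(400,366)+f(400,588))/2,np.linalg.norm(f(287,475)-f(518,475)))
rel(.468,.108,.2,164.2)
snap('wrist','w18.png');crop('w18.png','w18c.png',210,100,310,200,6)"
```

```text
pad [0.62823309 0.17997655 0.066     ] [0.62919593 0.17912902 0.066     ] 0.051372759129386956
now 27.5833 [0.4701 0.1084 0.2011] yaw 164.21 f [ 1.3 -0.1  0.2] w 0.0848
row [ 0.0019 -0.001   0.0011] [0.0012 0.0023 0.0001]
```

View pics/w18c.png

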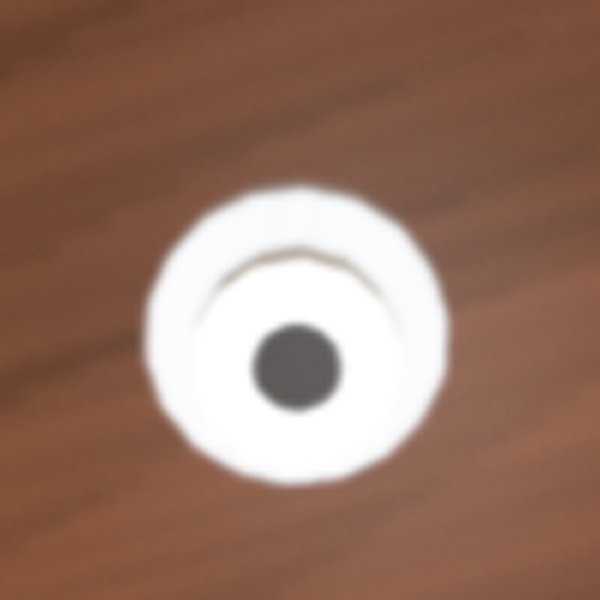

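View pics/w18.png

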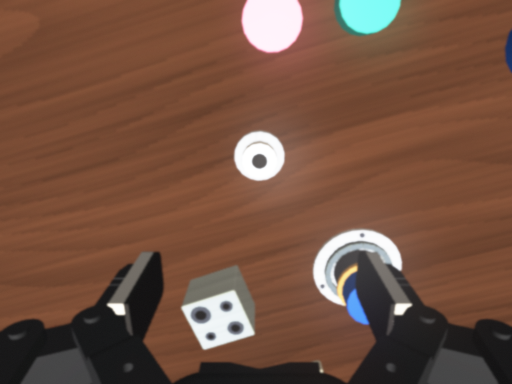

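```bash
python3 -c "
from h import *
o,c=load('w18.png');p=px2w(o,c,259.5,161.2,.028);print('cap',p, 'disc',(px2w(o,c,210+296/6,100+185/6,.010)+px2w(o,c,210+296/6,100+486/6,.010))/2)
rel(p[0],p[1],.02,164.2)"
```

```text
cap [0.47138797 0.10838864 0.028     ] disc [0.47128318 0.10829535 0.01      ]
now 27.6333 [0.4704 0.1085 0.2012] yaw 164.22 f [-0.1 -0.1 -0.1] w 0.0849
row [-6.000e-04 -1.000e-04  1.812e-01] [0.0012 0.0024 0.0003]
```

>>> apply_moves --plan '[0,0,0.04,0,0.002,0,0,0,0.08,0,0.002,0,0,0,0.12,0,0.002,0,0,0,0.15,0,0.002,0,0,0,0.17,0,0.002,0,0,0,0.181,0,0.002,0,0,0,0.181,0,0.002,0,0,0,0.181,0,0.002,0,0,0,0.181,0,0.002,0]'

```text
clock: 28.38
eef_pos: [0.4708, 0.1085, 0.0209]
tool_rot: [0.137, 0.991, 0.001, 0.001]
ft_force: [-0.1, -0.2, -0.6]
grip_width: 0.0852
```

```bash
python3 -c "
from h import *
rel(.4713,.1084,.0115,164.2)"
```

```text
now 28.3833 [0.4708 0.1085 0.0209] yaw 164.22 f [-0.1 -0.2 -0.6] w 0.0852
row [-0.0005 -0.      0.0094] [0.0015 0.001  0.0003]
```

>>> apply_moves --plan '[0,0,0.0085,0.001,0.001,0,0,0,0.0085,0.001,0.001,0,0,0,0.0085,0.001,0.001,0,0,0,0.0085,0.001,0.001,0]'

```text
clock: 28.72
eef_pos: [0.4695, 0.1081, 0.0122]
tool_rot: [0.137, 0.991, 0.0, -0.0]
ft_force: [0.0, 0.1, 0.2]
grip_width: 0.085
```

>>> apply_moves --plan '[0,0,0,0,0,0,0,0,0,0,0,0,0,0,0,0,0,0,0,0,0,0,0,0,0,0,0,0,0,0,0,0,0,0,0,0,0,0,0,0,0,0,0,0,0,0,0,0,0,0,0,0,0,0]' --grip 0.02

```text
clock: 29.47
eef_pos: [0.4695, 0.1082, 0.0123]
tool_rot: [0.137, 0.991, 0.0, -0.0]
ft_force: [-1.4, 0.3, 4.3]
grip_width: 0.032
```

>>> apply_moves --plan '[0,0,-0.01,0,0,0,0,0,-0.03,0,0,0,0,0,-0.07,0,0,0,0,0,-0.11,0,0,0,0,0,-0.15,0,0,0,0,0,-0.15,0,0,0,0,0,-0.15,0,0,0,0,0,-0.15,0,0,0]'

```text
clock: 30.13
eef_pos: [0.4689, 0.1079, 0.1615]
tool_rot: [0.137, 0.991, -0.0, -0.001]
ft_force: [0.3, -0.6, -1.7]
grip_width: 0.0317
```

```bash
python3 -c "
from h import *
rel(.629,.1792,.15,164.2);snap('wrist','w19.png');crop('w19.png','w19c.png',160,180,360,330,4)"
```

```text
now 30.1333 [0.4689 0.1079 0.1615] yaw 164.2 f [ 0.3 -0.6 -1.7] w 0.0317
row [-0.1347  0.1122  0.0112] [-0.0006 -0.002   0.0001]
```

View pics/w19c.png

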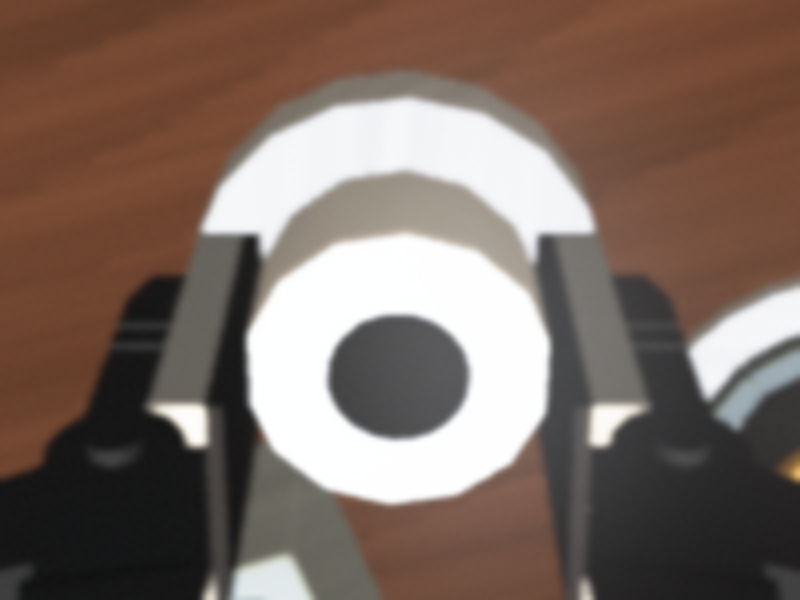

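```bash
python3 -c "
from h import *
o,c=load('w19.png')
f=lambda X,Y: intool(c,160+X/4,180+Y/4,-.0157)
q=(f(399,314)+f(399,438))/2;print(q,(f(400,235)+f(395,504))/2)
y=np.deg2rad(164.2);x=q[0]; tx,ty=.629-x*np.cos(y),.1793-x*np.sin(y);print(tx,ty)
rel(tx,ty,.16,164.2)"
```

```text
[-1.65850798e-03 -6.67341360e-05 -1.57000000e-02] [-0.00133146 -0.00023887 -0.0157    ]
0.627404153781729 0.1797515789618066
now 30.1833 [0.4682 0.1077 0.1606] yaw 164.2 f [ 0.5 -0.6 -2. ] w 0.0318
row [-0.1336  0.1127 -0.0002] [-0.0017 -0.0039 -0.    ]
```

Stack top is at 66 mm and the cap bottom is now about 148 mm up, so I can traverse level and then lower.

>>> apply_moves --plan '[-0.134,0.113,0,-0.002,-0.004,0,-0.134,0.113,0,-0.002,-0.004,0,-0.134,0.113,0,-0.002,-0.004,0,-0.134,0.113,0,-0.002,-0.004,0,-0.134,0.113,0,-0.002,-0.004,0,-0.134,0.113,0.02,-0.002,-0.004,0,-0.134,0.113,0.04,-0.002,-0.004,0,-0.134,0.113,0.055,-0.002,-0.004,0,-0.134,0.113,0.055,-0.002,-0.004,0,-0.134,0.113,0.055,-0.002,-0.004,0,-0.134,0.113,0.055,-0.002,-0.004,0,-0.134,0.113,0.055,-0.002,-0.004,0]'

```text
clock: 31.18
eef_pos: [0.6297, 0.1804, 0.1076]
tool_rot: [0.137, 0.991, 0.001, 0.002]
ft_force: [-0.5, 0.0, -1.2]
grip_width: 0.0316
```

```bash
python3 -c "
from h import *
rel(.6274,.1797,.088,164.2)"
```

```text
now 31.1833 [0.6297 0.1804 0.1076] yaw 164.2 f [-0.5  0.  -1.2] w 0.0316
row [ 0.0021 -0.0014  0.0196] [ 0.0025  0.0039 -0.    ]
```

>>> apply_moves --plan '[0.0015,-0.0012,0.01,0.0025,0.004,0,0.0015,-0.0012,0.018,0.0025,0.004,0,0.0015,-0.0012,0.018,0.0025,0.004,0,0.0015,-0.0012,0.018,0.0025,0.004,0,0.0015,-0.0012,0.018,0.0025,0.004,0,0.0015,-0.0012,0.018,0.0025,0.004,0]'

```text
clock: 31.68
eef_pos: [0.6276, 0.1796, 0.0889]
tool_rot: [0.137, 0.991, -0.0, -0.001]
ft_force: [0.6, -0.0, -0.1]
grip_width: 0.0318
```

```bash
python3 -c "
from h import *
rel(.6274,.1797,.0783,164.2);snap('wrist','w20.png')"
```

```text
now 31.6833 [0.6276 0.1796 0.0889] yaw 164.2 f [ 0.6 -0.  -0.1] w 0.0318
row [0.0002 0.0001 0.0106] [-0.0005 -0.0009 -0.    ]
```

View pics/w20.png

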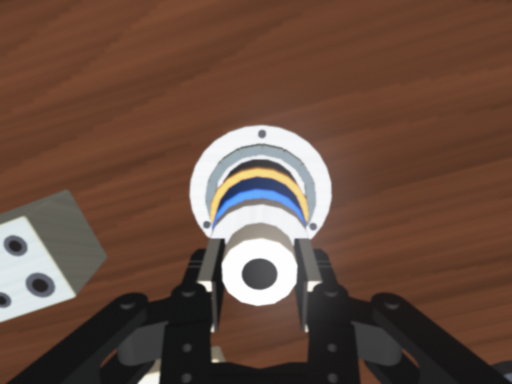

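The cap at (260,272) is concentric over the blue pad and the brass, so I lower it.

>>> apply_moves --plan '[0,0,0.004,0,0,0,0,0,0.008,0,0,0,0,0,0.0105,0,0,0,0,0,0.0105,0,0,0,0,0,0.0105,0,0,0]'

```text
clock: 32.15
eef_pos: [0.6273, 0.1796, 0.0784]
tool_rot: [0.137, 0.991, -0.0, -0.001]
ft_force: [-0.7, -0.6, 1.8]
grip_width: 0.0317
```

>>> apply_moves --plan '[0,0,0.001,0,0,0,0,0,0.001,0,0,0,0,0,0.001,0,0,0]'

```text
clock: 32.4
eef_pos: [0.6273, 0.1796, 0.0784]
tool_rot: [0.137, 0.991, -0.0, -0.0]
ft_force: [-2.4, 0.2, 7.4]
grip_width: 0.0321
```

>>> apply_moves --plan '[0,0,0,0,0,0,0,0,0,0,0,0,0,0,0,0,0,0,0,0,0,0,0,0,0,0,0,0,0,0,0,0,0,0,0,0,0,0,0,0,0,0]' --grip 0.08

```text
clock: 32.98
eef_pos: [0.6273, 0.1796, 0.0769]
tool_rot: [0.137, 0.991, -0.0, -0.001]
ft_force: [-1.7, 0.4, -0.5]
grip_width: 0.0801
```

>>> apply_moves --plan '[0,0,-0.03,0,0,0,0,0,-0.07,0,0,0,0,0,-0.11,0,0,0,0,0,-0.15,0,0,0,0,0,-0.15,0,0,0,0,0,-0.15,0,0,0,0,0,-0.15,0,0,0,0,0,-0.15,0,0,0]'

```text
clock: 33.65
eef_pos: [0.6266, 0.1793, 0.225]
tool_rot: [0.137, 0.991, -0.001, -0.002]
ft_force: [-0.1, -0.8, -0.3]
grip_width: 0.08
```

```bash
python3 -c "
from h import *
o,c=snap('wrist','w21.png');crop('w21.png','w21c.png',160,50,360,200,4);snap('side','side1.png');crop('side1.png','s1c.png',60,100,260,250,4);snap('scene','scene1.png')
rel(.627,.18,.23,164.2)"
```

```text
now 33.8 [0.6267 0.1794 0.2249] yaw 164.2 f [-0.5 -0.5  0.1] w 0.08
row [-0.0001  0.0007 -0.0051] [-0.0028 -0.0048  0.0001]
```

View pics/w21c.png

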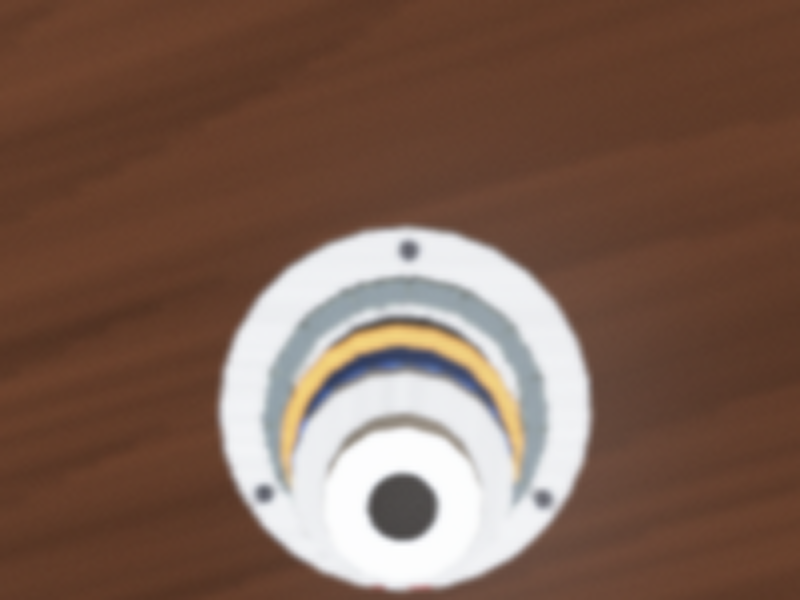

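View pics/s1c.png

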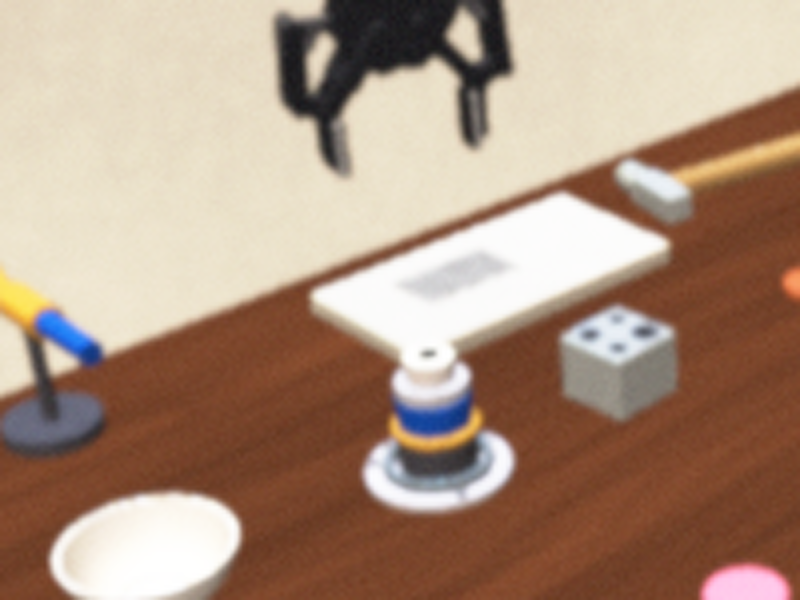

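View pics/scene1.png

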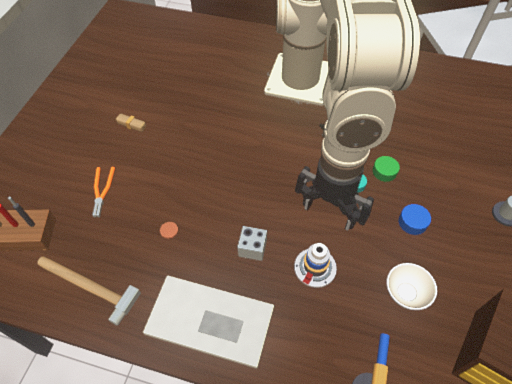

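```bash
python3 -c "
from h import *
o,c=load('w21.png');print(px2w(o,c,160+403/4,50+506/4,.094)); print(bot.job_done())"
```

```text
[0.62914592 0.1793909  0.094     ]
the job is handed in; nothing more can be done
None
```

The full pressing stack is standing in the holder, and I released it and handed the job in at about 34 s of the 128 s allowed. The hand-in reports no verdict, so these figures are my own checks.

| Part | Measured centre (x, y), m | Check |
|---|---|---|
| Holder | 0.6299, 0.1795 | reference |
| Die | 0.6303, 0.1793 | within 1 mm of the holder; touched down at seat height with its lug in the gap |
| Brass blank | 0.629, 0.179 | about 1.3 mm off the die centre |
| Blue pad (smaller of the two) | 0.629, 0.179 | under 1 mm off the blank |
| Cap, knob up | 0.6291, 0.1794 | under 1 mm off the pad |

- **Contact heights:** for each of the four parts, the tool made contact at the height that part should rest at.
- **Last pictures:** after release, the wrist, side and scene views showed the stack straight and the gripper clear of it. The copper disc, bowl, pliers and ring clamp looked to be where they started.
- **Mishaps:** an early attempt to turn the gripper ran into the last joint's limit. I used the equivalent grasp half a turn round, and nothing was touched. The fingertips also brushed the bench at about 6 N while gripping the blank.
- **Disagreement:** the finger opening read about 2–3 mm less than the true part diameters throughout. I treated this as a sensor offset.

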